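# Put the washing-tablet tubs away in the child-safe rack

## Robot

A 6-joint arm with a two-finger parallel gripper is mounted at the origin on the work surface. World frame = base frame: x ahead of the robot, y to its left, z up, the work surface at z = 0. Lengths are in m, angles in rad, forces in N, time in s.
With the tool pointing down it reaches from about 0.25 to 0.775 m from the base axis. Payload 8.9 kg.
Tool frame: the origin (TCP) lies at the very end of the fingers, on their centre line; the grasp point (between the pads) lies 19 mm behind it; z points along the fingers, y is the line along which they close (so a half turn about z gives the same grasp; the last joint's range is limited). The gripper opens to 85 mm and grips with 20 to 120 N. Pads are 22 mm wide; open, the fingers measure 114 mm over their backs; the gripper's body (76 mm by 85 mm) begins 54 mm behind the grasp point. The pads swing forward as they close: fully open they stand 13 mm farther back than shut.
Start: joints at [-1.301, 0.291, -0.153, 1.127, 0, 1.431], TCP at [0.209, -0.482, 0.192] pointing down, gripper open.
Joint ranges: [-2.52, 2.52], [-0.91, 1.74], [-1.3, 1.37], [-1.96, 2.02], [-1.52, 1.47], [-3.14, 3.14]. Speed limits (rad/s): [2.22, 2.22, 2.79, 3.14, 3.14, 3.14].

## Interface

Orientations are given as a unit quaternion [x, y, z, w].
In Python, from cell import r gives the robot as it stands. The module is installed in compiled form; this text tells all that it offers.
- The arm moves only by the tool apply_moves, never from a script. Its argument "deltas" is text: rows parted by semicolons, each of 5 numbers parted by spaces: the closure, from 0 (fully open) to 1 (shut), then the shift along the tool's x, y, z in m, then the turn about the tool's z in degrees. In form: claw dx dy dz turn; .... A call has 1 to 5 rows; each row is the pose to reach, as a shift and turn from the pose commanded when the call began, along the tool's axes at that moment; what a row does not reach only later rows make up. A row lasts 1/12 s, in which the tool goes at most 41.7 mm and 7.16 degrees, less where a joint would pass 70% of its speed; a pose out of reach is approached as far as the arm can. A call with a gripper value outside its range is refused whole. The fingers move at their own pace and stop on an object; "grip_force" is the grip in N (left out, the last holds). Time passes only in rows, so rows that repeat a pose let the fingers close. It gives the time, the measured TCP pose, the force, the opening and the grip force at its end, in the units of the state.
- r.read_state(): the state, without advancing time (a new reading comes with each control period).
- r.snapshot(name): name is "scene" or "top"; returns a dict with "img" (420x560x3 uint8, red, green, blue), "fx", "fy", "cx", "cy" (pixels), "R" (3x3) and "t" (3): a world point X has camera coordinates R X + t. Camera axes: x right, y down, z forward; pixel columns grow to the right and rows downward; lengths in m; the calibration is good to about 2 mm. A picture is of the moment at which its call begins. There is no depth.
- r.sign_off(): hands the job in; it is judged then, once.
The state is a dict: "time": time; "q": joint angles; "joint_velocities": joint speeds; "tau": joint torques, N m; "tcp_pos": TCP position; "orientation": TCP orientation; "wrist_force": force on the tool from outside, world axes, zero at the start; "wrist_torque": the same for the moment, N m; "width": opening from 0.0 (shut) to 1.0 (fully open); "grasp_force": force on a finger pad.
Only numpy, scipy, OpenCV 4.12 (cv2) and the standard library are available. Lean on these libraries where they do the work, as an engineer would, in place of code of your own. Each camera call takes 0.05 s, during which the arm holds its last target. There are 200 camera calls.

## Task

Put away every pink-lidded tub on the worktop in the child-safe rack: lift the red pawl well clear of the toothed bar, then pull the bar fully out by its yellow handle, and slide the tubs upright along the worktop into the lanes (two fit in each, never lifting them off the worktop). Then push the bar fully home in front of them and put the pawl fully down again so that the rack is locked; leave everything else where it stands.

Things in the scene. Friction and masses are not known exactly. Their poses are not given: they have to be found in the camera images.
- rack: low white rack fixed to the worktop: two side-by-side lanes for tubs, open on top and towards the robot. Origin on the worktop in the middle of the mouth; x runs into the lanes, y to the left along the mouth, z up. Side walls 8 mm thick and 50 mm tall. The toothed bar runs along y at x = -12 mm, across the mouth, 27 to 52 mm above the worktop, 12 mm wide.
- lane_left (a point): middle of the mouth of the left lane, on the worktop, at y = 53 mm in the rack's frame. The lane runs along the rack's x, 100 mm wide and 212 mm deep (two tubs, one behind the other); the 6 mm divider between the lanes begins 30 mm inside the mouth.
- lane_right (a point): the same for the right lane, at y = -53 mm in the rack's frame
- bar_guide (a point): middle of the top of the aluminium guide that the bar slides through, left of the mouth: in the rack's frame x -26 to 2 mm, y 121 to 193 mm, 46 mm tall, with two cheeks up to 76 mm at y 169 to 191 mm that carry the pawl's hinge
- bar_handle (a point): middle of the grip of the yellow upright round handle on the left end of the toothed bar: 24 mm across, from 43 to 115 mm above the worktop, this point 90 mm above it. In the rack's frame it stands at x = -12 mm, y = 255 mm + joint bar_part.
- bar_part (a joint): the steel toothed bar, sliding along the rack's y; 0 m = fully home (stop), closing both lanes; 0.21 m = fully withdrawn to the left (stop), lanes open. 2 N of friction; it stays where it is left. While the pawl is down the bar gives only about 5 mm outwards, but can still be pushed home under it (the pawl then stays partly raised).
- pawl_tab (a point): middle of the grip of the red upright tab on the pawl: 14 mm thick along the rack's x, 16 mm along y, its top 17 mm above this point, 30 mm of it free to grip. With the pawl down it is in the rack's frame at x = -12, y = 140, z = 94 mm; it turns with the pawl about the hinge.
- pawl_part (a joint): the red ratchet pawl, hinged along the rack's x at y = 180, z = 66 mm (rack frame); 0 rad = down in the teeth (stop), grows as the tab swings up and over to the rack's +y; stop at 1.0 rad. Clear of the teeth above about 0.3 rad. A stiff hinge (0.06 N m) holds it where it is left. It drops fully only with the bar within about 6 mm of home.
- tub0: round closed tub of washing tablets, white with a pink lid and a blue band, 90 mm across (too wide to grasp), 55 mm tall, about 0.3 kg; origin at the centre of its underside. May be absent (then it needs nothing)
- tub1: round closed tub of washing tablets, white with a pink lid and a green band, 90 mm across (too wide to grasp), 55 mm tall, about 0.3 kg; origin at the centre of its underside. May be absent (then it needs nothing)
- tub2: round closed tub of washing tablets, white with a pink lid and an orange band, 90 mm across (too wide to grasp), 55 mm tall, about 0.3 kg; origin at the centre of its underside. May be absent (then it needs nothing)
- tub3: round closed tub of washing tablets, white with a pink lid and a grey band, 90 mm across (too wide to grasp), 55 mm tall, about 0.3 kg; origin at the centre of its underside. May be absent (then it needs nothing)
- soap_white: loose white pump bottle with a black pump, 56 mm across, 180 mm tall; not part of the job, leave it alone
- soap_green: loose green pump bottle with a black pump, 56 mm across, 180 mm tall; not part of the job, leave it alone
- bleach: loose clear bottle with a yellow cap, 68 mm across, 190 mm tall; not part of the job, leave it alone
- carton: loose upright blue carton, 60 x 110 x 170 mm; not part of the job, leave it alone
- brush: loose red-handled brush lying flat; not part of the job, leave it alone
- beaker: loose grey measuring cup, 72 mm across, 85 mm tall; not part of the job, leave it alone
Mind the look-alikes: they are no part of the job. Leave any purple look-alike of the tub1 alone.

How it is judged:
By the outcome, as a careful person would: the job done as asked, in the order asked, and still so for the second after the job is handed in, with the robot touching nothing.
Of tub0, tub1, tub2, tub3 only 2 to 3 are there at a start; the rules pass over those that are not, and their reading is None.
At some moment in a run one of tub0, tub1, tub2, tub3 may be knocked a few centimetres aside while the robot is not near it.
Once in a run the grip may slacken for a moment while it holds something.
It also fails if it takes over 208 s, if anything falls off the work surface, if the arm or the gripper's body presses on something with over 40 N, if the wrist force passes 120 N, or if a joint passes its speed limit or range.

## Working session

There is one attempt and no reset: what is moved stays moved. The work goes in short steps, Python scripts to look and compute and a tool call to move; the robot and the scene stay as the last step left them, time stands still between calls to the robot, and variables do not carry over. Pictures are saved under pics/ and viewed, at most 14 in all, crops included, and the job is handed in when it is done.

Besides the shell and the picture viewer there is one more tool, called after ">>>" by a JSON object that holds its "api" and its "payload", one argument or row to a line. apply_moves: Moves the arm, as the interface text tells. Its arguments: {"type":"object","properties":{"deltas":{"type":"string"},"grip_force":{"type":"number"}},"required":["deltas"]}

```bash
mkdir -p pics; cat > h.py <<'E'
import numpy as np, cv2
from cell import r
def snap(n,name):
    s=r.snapshot(n); cv2.imwrite(f'pics/{name}.png',s['img'][:,:,::-1]); return s
def ray(s,u,v,z):
    R=np.array(s['R']);t=np.array(s['t']);c=-R.T@t
    d=R.T@np.array([(u-s['cx'])/s['fx'],(v-s['cy'])/s['fy'],1]);return c+d*(z-c[2])/d[2]
def proj(s,X):
    c=np.array(s['R'])@np.array(X)+np.array(s['t']);return [s['fx']*c[0]/c[2]+s['cx'],s['fy']*c[1]/c[2]+s['cy']]
E
python3 - <<'E'
from h import *
for n in('top','scene'):
    s=snap(n,n+'0'); R=np.array(s['R']);print(n,-R.T@np.array(s['t']),R.round(2).tolist(),s['fx'])
s=r.read_state();print({k:np.round(v,3).tolist() for k,v in s.items()})
E
```

```text
top [ 0.112633   -0.04387886  1.95317853] [[0.04, -1.0, -0.0], [-0.98, -0.04, -0.2], [0.2, 0.01, -0.98]] 496.6783061422876
scene [ 1.48277439 -0.40030139  0.80807866] [[0.36, 0.93, -0.01], [0.53, -0.21, -0.83], [-0.77, 0.29, -0.56]] 401.3698048290976
{'time': 0.1, 'q': [-1.301, 0.291, -0.154, 1.127, -0.0, 1.432], 'joint_velocities': [-0.0, -0.003, 0.002, -0.0, 0.001, -0.002], 'tau': [0.004, -53.798, 33.192, 0.009, -0.0, 0.0], 'tcp_pos': [0.209, -0.481, 0.191], 'orientation': [0.979, 0.203, -0.0, -0.001], 'wrist_force': [-0.996, -0.571, 0.022], 'wrist_torque': [-0.021, -0.039, 0.044], 'grasp_force': 0.0, 'width': 0.997}
```

View pics/top0.png

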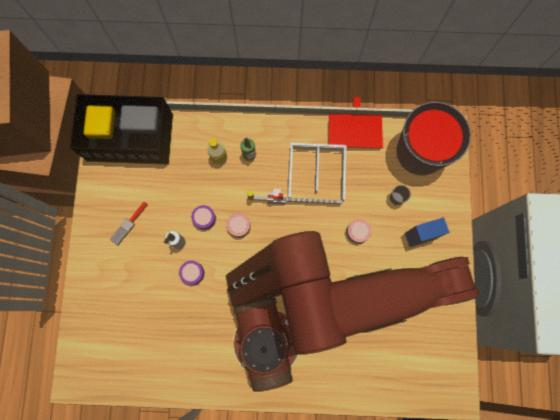

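View pics/scene0.png

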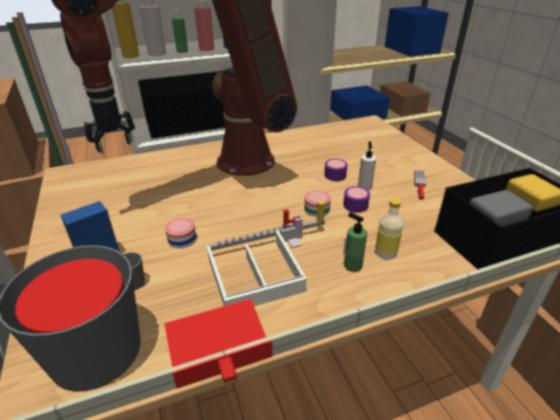

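The top view shows the rack at (290–346, 144–205), the handle at (250,195) and the pawl at (277,195). The lidded tubs are at (238,225), (359,231), (203,217) and (191,272). The first two have pink lids and fit the description. The last two have purple lids, so they are look-alikes. I'll confirm this in an enlarged crop.

```bash
python3 - <<'E'
from h import *
a=cv2.imread('pics/top0.png')[130:290,175:375];b=cv2.imread('pics/scene0.png')[150:310,155:385]
A=cv2.resize(a,None,fx=3,fy=3,interpolation=3)
B=cv2.resize(b,None,fx=3,fy=3,interpolation=3)
cv2.imwrite('pics/cA.png',A);cv2.imwrite('pics/cB.png',B)
for n in('top','scene'):
    s=r.snapshot(n);hsv=cv2.cvtColor(s['img'],cv2.COLOR_RGB2HSV)
    for nm,lo,hi,z in(('pink',(0,60,150),(8,150,255),.055),('pink2',(170,60,150),(180,150,255),.055),('purple',(125,60,50),(165,255,255),.055),('red',(0,200,120),(4,255,255),.1),('yel',(22,150,120),(30,255,255),.11)):
        m=cv2.inRange(hsv,lo,hi);k,_,st,c=cv2.connectedComponentsWithStats(m)
        for i in range(1,k):
            if 12<st[i,4]<1000: print(n,nm,c[i].round(1),st[i].tolist(),ray(s,*c[i],z).round(3))
E
```

```text
top pink [337.  144.2] [328, 143, 19, 4, 19] [ 0.776 -0.254  0.055]
top pink [202.3 215.9] [195, 209, 16, 15, 141] [0.464 0.267 0.055]
top pink [237.9 224.6] [227, 214, 23, 22, 223] [0.435 0.126 0.055]
top pink [358.9 230.6] [348, 219, 23, 23, 219] [ 0.428 -0.342  0.055]
top pink [189.1 271.7] [183, 264, 15, 16, 100] [0.247 0.302 0.055]
top purple [203.6 217.6] [192, 206, 23, 23, 185] [0.458 0.261 0.055]
top purple [191.4 272.5] [179, 261, 24, 24, 198] [0.244 0.293 0.055]
top red [356.3 101.2] [353, 97, 8, 10, 64] [ 0.942 -0.323  0.1  ]
top red [137.8 211.3] [131, 203, 15, 18, 52] [0.465 0.506 0.1  ]
top yel [ 97.6 120.1] [84, 106, 28, 29, 744] [0.823 0.695 0.11 ]
top yel [212.8 142.4] [209, 139, 9, 8, 55] [0.747 0.236 0.11 ]
top yel [249.6 192.7] [247, 190, 6, 6, 31] [0.551 0.083 0.11 ]
scene pink [335.9 163.4] [329, 161, 15, 6, 75] [0.253 0.298 0.055]
scene pink [356.9 192.5] [349, 189, 17, 8, 111] [0.47  0.268 0.055]
scene pink [316.8 196.7] [305, 190, 26, 15, 262] [0.443 0.126 0.055]
scene pink [295.9 217.7] [292, 217, 8, 3, 16] [0.53  0.011 0.055]
scene pink [179.3 226.6] [165, 
[... 304 characters left out ...]
.233 0.309 0.055]
scene pink2 [356.6 192.4] [348, 188, 19, 10, 42] [0.469 0.267 0.055]
scene purple [335.2 172. ] [325, 161, 22, 20, 275] [0.313 0.264 0.055]
scene purple [356.1 201.3] [344, 186, 26, 26, 385] [0.518 0.237 0.055]
scene red [420.4 191.7] [420, 185, 2, 13, 17] [0.603 0.424 0.1  ]
scene red [237.  340.5] [232, 337, 10, 7, 24] [ 0.947 -0.298  0.1  ]
scene red [226.4 366.5] [217, 355, 18, 25, 284] [ 0.998 -0.334  0.1  ]
scene yel [536.2 187.1] [510, 174, 50, 28, 799] [0.731 0.784 0.11 ]
scene yel [394.9 201.7] [391, 199, 9, 7, 50] [0.635 0.302 0.11 ]
scene yel [320.5 202.8] [319, 201, 4, 4, 13] [0.555 0.083 0.11 ]
scene yel [390.1 244. ] [381, 235, 19, 18, 245] [0.805 0.171 0.11 ]
```

View pics/cA.png

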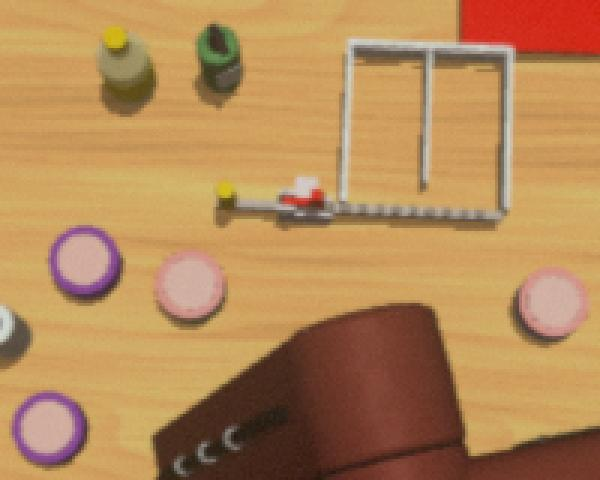

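View pics/cB.png

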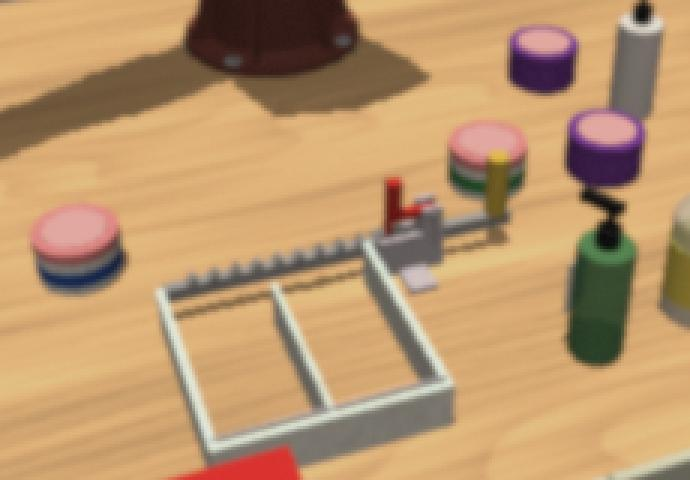

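Two tubs belong to the job: tub1 (green band) at top (238,225) and tub0 (blue band) at top (359,231). The other two are purple throughout. Next I'll fit the rack pose.

```bash
python3 - <<'E'
from h import *
from scipy.optimize import least_squares
T=r.snapshot('top');S=r.snapshot('scene')
# rack pts
P=[(T,[(342,205),(349,40),(513,47),(507,212)],(175,130)),(S,[(368,240),(450,380),(209,444),(158,289)],(155,150))]
C=[(0,.111,.05),(.22,.111,.05),(.22,-.111,.05),(0,-.111,.05)]
obs=[(s,c,(o[0]+p[0]/3,o[1]+p[1]/3)) for s,ps,o in P for c,p in zip(C,ps)]
obs+=[(T,(-.012,.255,.115),(249.6,192.5)),(S,(-.012,.255,.113),(320.5,202.8))]
def W(p,c):
    a=p[2];return [p[0]+np.cos(a)*c[0]-np.sin(a)*c[1],p[1]+np.sin(a)*c[0]+np.cos(a)*c[1],c[2]]
f=lambda p:np.concatenate([np.array(proj(s,W(p,c)))-u for s,c,u in obs])
q=least_squares(f,[.55,-.17,0],loss='soft_l1');print(q.x,f(q.x).reshape(-1,2).round(1).tolist())
np.save('rack.npy',q.x)
for c in [(-.012,.14,.094),(-.012,.255,.09),(-.012,.465,.09),(0,.053,0),(0,-.053,0),(-.012,.18,.066)]:print(c,np.round(W(q.x,c),4))
E
```

```text
[ 0.55626334 -0.1723099  -0.02489727] [[-1.8, -2.9], [-0.9, -1.0], [-0.4, -0.2], [-0.3, -1.8], [0.1, -0.9], [-0.1, -0.1], [-1.6, -0.0], [-1.3, -1.4], [-0.0, -0.1], [-0.7, -1.5]]
(-0.012, 0.14, 0.094) [ 0.5478 -0.0321  0.094 ]
(-0.012, 0.255, 0.09) [0.5506 0.0829 0.09  ]
(-0.012, 0.465, 0.09) [0.5558 0.2928 0.09  ]
(0, 0.053, 0) [ 0.5576 -0.1193  0.    ]
(0, -0.053, 0) [ 0.5549 -0.2253  0.    ]
(-0.012, 0.18, 0.066) [0.5487 0.0079 0.066 ]
```

>>> {"api": "apply_moves", "payload": {
  "deltas": "0 0 0 -0.02 -7;0 0 0 -0.02 -14;0 0 0 -0.02 -21;0 0 0 -0.02 -28;0 0 0 -0.02 -35"
}}

```text
time: 0.72
tcp_pos: [0.2087, -0.4817, 0.2118]
orientation: [0.871, 0.491, -0.0, 0.0]
wrist_force: [-0.5, -0.7, -0.3]
width: 1.002
grasp_force: 0.0
```

>>> {"api": "apply_moves", "payload": {
  "deltas": "0 0 0 0 -7;0 0 0 0 -14;0 0 0 0 -21;0 0 0 0 -28;0 0 0 0 -30.1"
}}

```text
time: 1.13
tcp_pos: [0.2087, -0.4817, 0.2117]
orientation: [0.714, 0.701, 0.0, -0.0]
wrist_force: [0.4, 0.4, -0.7]
width: 0.999
grasp_force: 0.0
```

>>> {"api": "apply_moves", "payload": {
  "deltas": "0.4 0.03 0.022 0 0;0.4 0.06 0.044 0 0;0.4 0.09 0.066 0 0;0.4 0.12 0.088 0 0;0.4 0.15 0.11 0 0"
}}

```text
time: 1.55
tcp_pos: [0.3232, -0.3332, 0.2118]
orientation: [0.716, 0.698, 0.0, 0.0]
wrist_force: [1.1, 0.2, -0.4]
width: 0.603
grasp_force: 0.0
```

>>> {"api": "apply_moves", "payload": {
  "deltas": "0.4 0.03 0.022 0 0;0.4 0.06 0.044 0 0;0.4 0.09 0.066 0 0;0.4 0.12 0.088 0 0;0.4 0.15 0.11 0 0"
}}

```text
time: 1.97
tcp_pos: [0.4372, -0.1859, 0.212]
orientation: [0.716, 0.698, 0.0, 0.0]
wrist_force: [0.2, -0.7, -0.3]
width: 0.597
grasp_force: 0.0
```

```bash
cat >> h.py <<'E'
def st():
    s=r.read_state();p=np.array(s['tcp_pos']);q=s['orientation'];rk=np.load('rack.npy');a=rk[2]
    d=p[:2]-rk[:2];c,n=np.cos(a),np.sin(a);yaw=np.degrees(2*np.arctan2(q[1],q[0]))-np.degrees(a)
    xy=np.array([c*d[0]+n*d[1],-n*d[0]+c*d[1]])
    print('t',round(s['time'],2),'rackTCP',(1000*xy).round(1),'z',round(1000*p[2],1),'yaw_rel',round(yaw,2),'w',round(s['width'],3),'gf',round(s['grasp_force'],1),'F',np.round(s['wrist_force'],1))
    return xy,p[2],yaw
def rk(w):
    k=np.load('rack.npy');a=k[2];d=np.array(w[:2])-k[:2];c,n=np.cos(a),np.sin(a);return np.array([c*d[0]+n*d[1],-n*d[0]+c*d[1]])*1000
E
python3 -c "
from h import *
st();print(r.read_state()['orientation'])"
```

```text
t 1.97 rackTCP [-118.7  -16.5] z 212.0 yaw_rel 89.95 w 0.597 gf 0.0 F [ 0.2 -0.7 -0.3]
[7.16188389e-01 6.97906970e-01 3.27372072e-05 2.25787566e-04]
```

>>> {"api": "apply_moves", "payload": {
  "deltas": "0.4 0.035 0.024 0 0;0.4 0.07 0.048 0 0;0.4 0.105 0.072 0.02 0;0.4 0.135 0.096 0.04 0;0.4 0.1565 0.1067 0.06 0"
}}

```text
time: 2.38
tcp_pos: [0.5497, -0.0319, 0.152]
orientation: [0.716, 0.698, 0.001, 0.001]
wrist_force: [0.5, -1.0, 0.6]
width: 0.597
grasp_force: 0.0
```

>>> {"api": "apply_moves", "payload": {
  "deltas": "0.4 0 0 0.02 0;0.4 0 0 0.04 0;0.4 0 0 0.055 0;0.4 0 0 0.055 0;0.4 0 0 0.055 0"
}}

```text
time: 2.8
tcp_pos: [0.5465, -0.0337, 0.0965]
orientation: [0.716, 0.698, -0.0, -0.001]
wrist_force: [-0.1, 0.1, 0.9]
width: 0.602
grasp_force: 0.0
```

```bash
python3 - <<'E'
from h import *
st();s=snap('scene','s1')
im=cv2.imread('pics/s1.png')[150:310,200:400];cv2.imwrite('pics/c1.png',cv2.resize(im,None,fx=3.5,fy=3.5,interpolation=3))
E
```

```text
t 2.8 rackTCP [-13.3 138.3] z 96.5 yaw_rel 89.95 w 0.602 gf 0.0 F [-0.1  0.1  0.9]
```

View pics/c1.png

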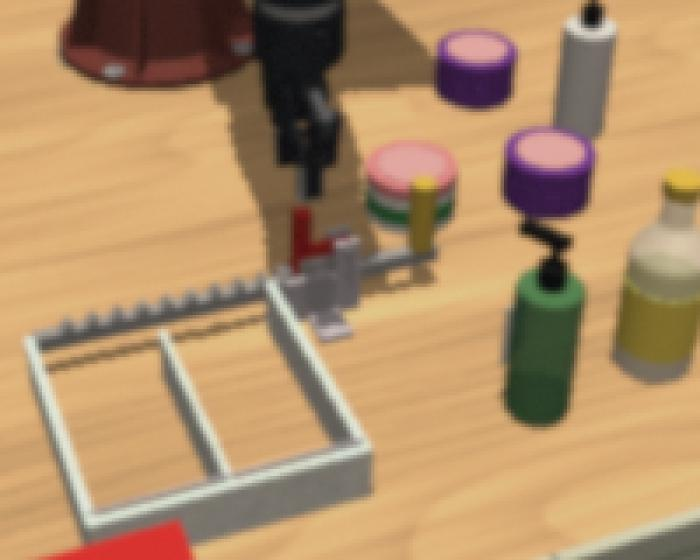

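The crop shows the fingers at (312,190), with the red tab's top at (302,208). I'll check the geometry by projecting both points.

```bash
python3 - <<'E'
from h import *
k=np.load('rack.npy');a=k[2]
def W(c): return [k[0]+np.cos(a)*c[0]-np.sin(a)*c[1],k[1]+np.sin(a)*c[0]+np.cos(a)*c[1],c[2]]
s=r.snapshot('scene')
for c in [(-.013,.138,.0965),(.012,.138,.1),(-.038,.138,.1),(-.012,.14,.111),(-.012,.14,.081),(-.012,.255,.115),(0,.111,.05),(0,-.111,.05),(.22,.111,.05),(.22,-.111,.05)]:
    u=np.array(proj(s,W(c)));print(c,((u-[200,150])*3.5).round(0))
E
```

```text
(-0.013, 0.138, 0.0965) [296. 220.]
(0.012, 0.138, 0.1) [306. 232.]
(-0.038, 0.138, 0.1) [286. 201.]
(-0.012, 0.14, 0.111) [298. 207.]
(-0.012, 0.14, 0.081) [298. 234.]
(-0.012, 0.255, 0.115) [420. 178.]
(0, 0.111, 0.05) [272. 277.]
(0, -0.111, 0.05) [ 22. 332.]
(0.22, 0.111, 0.05) [367. 443.]
(0.22, -0.111, 0.05) [ 81. 518.]
```

```bash
python3 - <<'E'
from h import *
s=snap('scene','s2')
print(proj(s,[.209,-.482,.192]),proj(s,[.209,-.482,.205]))
st()
a=cv2.imread('pics/s2.png')[150:250,250:350];b=cv2.imread('pics/scene0.png')[80:180,60:160]
cv2.imwrite('pics/c2.png',cv2.resize(np.hstack([a,b]),None,fx=4,fy=4,interpolation=3))
E
```

```text
[np.float64(118.4648290784441), np.float64(162.20424369321438)] [np.float64(117.522601881225), np.float64(158.6391410242453)]
t 2.95 rackTCP [-11.8 137.9] z 98.1 yaw_rel 89.93 w 0.598 gf 0.0 F [0.4 0.2 0.1]
```

View pics/c2.png

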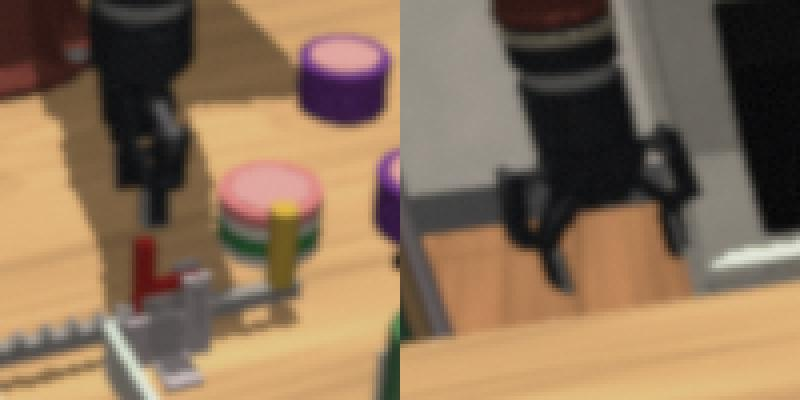

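>>> {"api": "apply_moves", "payload": {
  "deltas": "1 0 0 0 0;1 0 0 0 0;1 0 0 0 0;1 0 0 0 0;1 0 0 0 0",
  "grip_force": 25
}}

```text
time: 3.37
tcp_pos: [0.5471, -0.0339, 0.097]
orientation: [0.716, 0.698, 0.0, 0.0]
wrist_force: [-0.5, -0.5, 1.3]
width: 0.002
grasp_force: 0.0
```

>>> {"api": "apply_moves", "payload": {
  "deltas": "1 0 0 0 0;1 0 0 0 0;1 0 0 0 0;1 0 0 0 0;1 0 0 0 0"
}}

```text
time: 3.78
tcp_pos: [0.547, -0.0338, 0.0968]
orientation: [0.716, 0.698, -0.0, -0.0]
wrist_force: [-1.1, -0.1, -0.0]
width: -0.0
grasp_force: 0.0
```

```bash
python3 - <<'E'
from h import *
st()
s=snap('scene','s3');t=snap('top','t3')
a=cv2.imread('pics/s3.png')[150:250,250:350];b=cv2.imread('pics/t3.png')[150:250,220:320]
cv2.imwrite('pics/c3.png',cv2.resize(np.hstack([a,b]),None,fx=4,fy=4,interpolation=3))
E
```

```text
t 3.78 rackTCP [-12.7 138.2] z 96.8 yaw_rel 89.95 w -0.0 gf 0.0 F [-1.1 -0.1 -0. ]
```

View pics/c3.png

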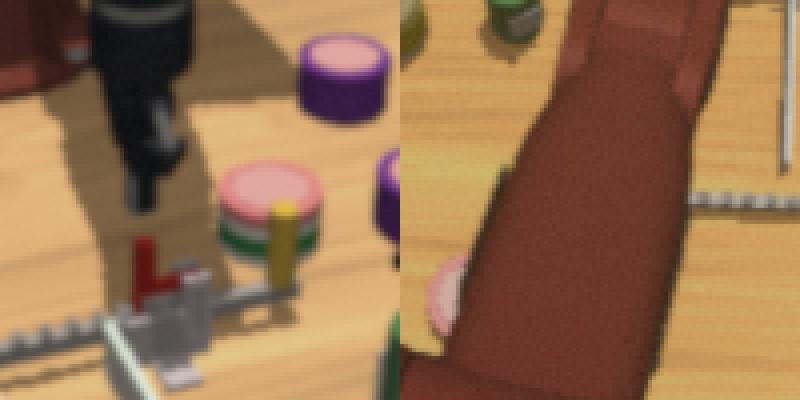

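The closed fingertips sit at crop (145,212), clear above the tab's top at (146,238). So the real tips are about 35–40 mm higher than the reported TCP. I'll open, lower gradually while watching the force, and close again.

>>> {"api": "apply_moves", "payload": {
  "deltas": "0.4 0 0 0 0;0.4 0 0 0 0;0.4 0 0 0 0;0.4 0.002 0 0.01 0;0.4 0.002 0 0.02 0"
}}

```text
time: 4.3
tcp_pos: [0.5476, -0.0316, 0.0764]
orientation: [0.716, 0.698, 0.0, 0.0]
wrist_force: [-0.3, 0.1, -0.5]
width: 0.604
grasp_force: 0.0
```

>>> {"api": "apply_moves", "payload": {
  "deltas": "0.4 0 0 0.005 0;0.4 0 0 0.01 0;0.4 0 0 0.015 0;0.4 0 0 0.02 0;0.4 0 0 0.02 0"
}}

```text
time: 4.72
tcp_pos: [0.5465, -0.0317, 0.0557]
orientation: [0.716, 0.698, -0.0, -0.001]
wrist_force: [-0.6, -0.7, 0.9]
width: 0.6
grasp_force: 0.0
```

>>> {"api": "apply_moves", "payload": {
  "deltas": "0.4 0 0 0.005 0;0.4 0 0 0.01 0;0.4 0 0 0.01 0;1 0 0 0.01 0;1 0 0 0.01 0"
}}

```text
time: 5.13
tcp_pos: [0.5472, -0.0318, 0.0469]
orientation: [0.716, 0.698, 0.0, 0.0]
wrist_force: [0.5, -1.0, 0.2]
width: 0.326
grasp_force: 0.0
```

>>> {"api": "apply_moves", "payload": {
  "deltas": "1 0 0 0 0;1 0 0 0 0;1 0 0 0 0;1 0 0 0 0;1 0 0 0 0"
}}

```text
time: 5.55
tcp_pos: [0.5518, -0.0318, 0.0481]
orientation: [0.716, 0.698, 0.003, 0.003]
wrist_force: [13.4, 1.7, -5.6]
width: 0.16
grasp_force: 30.1
```

```bash
python3 - <<'E'
from h import *
st()
s=snap('scene','s4')
a=cv2.imread('pics/s4.png')[150:250,220:360]
cv2.imwrite('pics/c4.png',cv2.resize(a,None,fx=5,fy=5,interpolation=3))
E
```

```text
t 5.55 rackTCP [ -8.  140.3] z 48.1 yaw_rel 89.99 w 0.16 gf 30.1 F [13.4  1.7 -5.6]
```

View pics/c4.png

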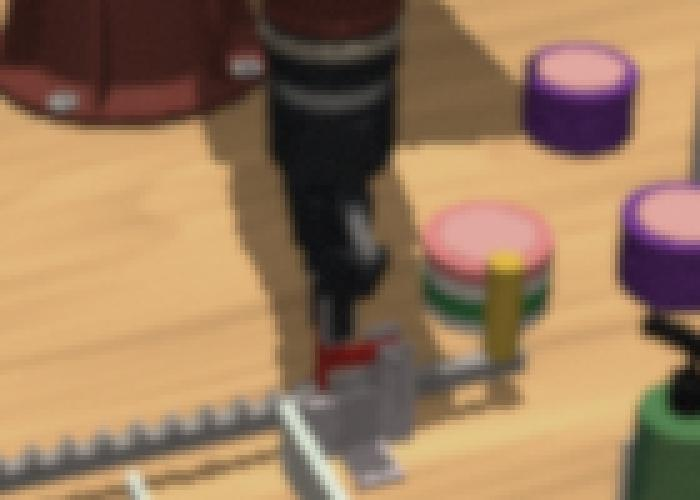

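The grasp is on the tab (width 0.16 ≈ 14 mm). Now I'll swing it up along its arc and take out the 5 mm x offset.

>>> {"api": "apply_moves", "payload": {
  "deltas": "1 0.003 0.005 -0.004 0;1 0.007 0.005 -0.0075 0;1 0.011 0.005 -0.0105 0;1 0.015 0.005 -0.013 0;1 0.02 0.005 -0.0155 0",
  "grip_force": 35
}}

```text
time: 6.02
tcp_pos: [0.5523, -0.0118, 0.0623]
orientation: [0.716, 0.698, -0.0, 0.0]
wrist_force: [1.2, -4.4, -10.0]
width: 0.155
grasp_force: 34.1
```

>>> {"api": "apply_moves", "payload": {
  "deltas": "1 0.005 0 -0.002 0;1 0.01 0 -0.003 0;1 0.015 0 -0.004 0;1 0.015 0 -0.004 0;1 0.015 0 -0.004 0"
}}

```text
time: 6.43
tcp_pos: [0.5526, 0.0036, 0.0667]
orientation: [0.716, 0.698, 0.0, -0.0]
wrist_force: [-2.3, -2.2, -1.4]
width: 0.155
grasp_force: 35.0
```

```bash
python3 - <<'E'
from h import *
st()
s=snap('scene','s5')
a=cv2.imread('pics/s5.png')[170:240,250:350]
cv2.imwrite('pics/c5.png',cv2.resize(a,None,fx=5,fy=5,interpolation=3))
E
```

```text
t 6.43 rackTCP [ -8.  175.8] z 66.7 yaw_rel 89.98 w 0.155 gf 35.0 F [-2.3 -2.2 -1.4]
```

View pics/c5.png

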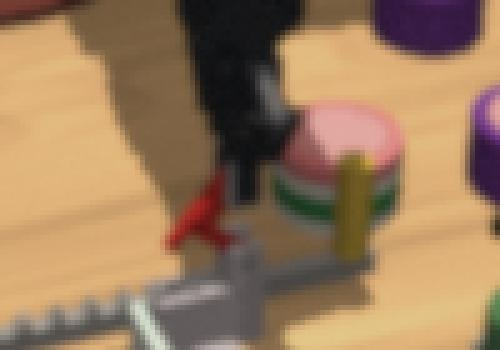

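The pawl is up, with the tab tilted about 40° at (205,210). Now to the handle.

>>> {"api": "apply_moves", "payload": {
  "deltas": "0.4 0 0 0 0;0.4 0 0 0 0;0.4 0 0 0 0;0.4 0 0 -0.03 0;0.4 0 0 -0.06 0"
}}

```text
time: 6.9
tcp_pos: [0.5518, 0.0034, 0.1259]
orientation: [0.716, 0.698, -0.001, -0.001]
wrist_force: [1.0, -0.8, -0.1]
width: 0.599
grasp_force: 0.0
```

>>> {"api": "apply_moves", "payload": {
  "deltas": "0.4 0.03 0 -0.005 0;0.4 0.06 0 -0.005 0;0.4 0.079 0 -0.005 0;0.4 0.079 0 -0.005 0;0.4 0.079 0 0.01 0"
}}

```text
time: 7.32
tcp_pos: [0.5572, 0.0832, 0.1187]
orientation: [0.715, 0.699, 0.002, 0.002]
wrist_force: [0.3, -0.1, 0.8]
width: 0.604
grasp_force: 0.0
```

>>> {"api": "apply_moves", "payload": {
  "deltas": "0.4 0 0 0.02 0;0.4 0 0 0.04 0;0.4 0 0 0.06 0;0.4 0 0 0.073 0;0.4 0 0 0.073 0"
}}

```text
time: 7.73
tcp_pos: [0.5532, 0.0816, 0.0408]
orientation: [0.716, 0.698, -0.001, -0.001]
wrist_force: [0.1, 0.3, 0.2]
width: 0.6
grasp_force: 0.0
```

>>> {"api": "apply_moves", "payload": {
  "deltas": "1 0 0 0 0;1 0 0 0 0;1 0 0 0 0;1 0 0 0 0;1 0 0 0 0",
  "grip_force": 60
}}

```text
time: 8.15
tcp_pos: [0.5534, 0.0819, 0.0444]
orientation: [0.716, 0.698, -0.001, -0.001]
wrist_force: [-8.7, -1.3, 6.5]
width: 0.263
grasp_force: 58.9
```

```bash
python3 -c "
from h import *
st()"
```

```text
t 8.15 rackTCP [ -9.1 254.1] z 44.4 yaw_rel 89.95 w 0.263 gf 58.9 F [-8.7 -1.3  6.5]
```

>>> {"api": "apply_moves", "payload": {
  "deltas": "1 0.01 0 0 0;1 0.03 0 0 0;1 0.05 0 0 0;1 0.075 0 0 0;1 0.1 0 0 0"
}}

```text
time: 8.57
tcp_pos: [0.5546, 0.1819, 0.0444]
orientation: [0.716, 0.698, -0.002, -0.001]
wrist_force: [-13.4, -3.5, 10.3]
width: 0.26
grasp_force: 59.6
```

>>> {"api": "apply_moves", "payload": {
  "deltas": "1 0.025 0 0 0;1 0.05 0 0 0;1 0.075 0 0 0;1 0.1 0 0 0;1 0.114 0 0 0"
}}

```text
time: 8.98
tcp_pos: [0.5559, 0.2917, 0.0439]
orientation: [0.716, 0.698, -0.007, 0.002]
wrist_force: [-13.5, -55.6, 14.5]
width: 0.263
grasp_force: 60.9
```

>>> {"api": "apply_moves", "payload": {
  "deltas": "1 0 0 0 0;1 0 0 0 0;1 0 0 0 0;1 0 0 0 0;1 0 0 0 0"
}}

```text
time: 9.4
tcp_pos: [0.5559, 0.2929, 0.0436]
orientation: [0.717, 0.698, -0.005, -0.001]
wrist_force: [-19.1, -12.0, 10.6]
width: 0.262
grasp_force: 61.2
```

```bash
python3 -c "
from h import *
st()"
```

```text
t 9.4 rackTCP [-12.  465.1] z 43.6 yaw_rel 89.88 w 0.262 gf 61.2 F [-19.1 -12.   10.6]
```

>>> {"api": "apply_moves", "payload": {
  "deltas": "0.4 0 0 0 0;0.4 0 0 0 0;0.4 0 0 0 0;0.4 0 0 -0.03 0;0.4 0 0 -0.06 0"
}}

```text
time: 9.82
tcp_pos: [0.5597, 0.2956, 0.1031]
orientation: [0.716, 0.698, -0.001, -0.001]
wrist_force: [0.5, 1.0, 0.9]
width: 0.598
grasp_force: 0.0
```

>>> {"api": "apply_moves", "payload": {
  "deltas": "0.4 0 0 -0.04 0;0.4 0 0 -0.06 0;0.4 0 0 -0.06 0;0.4 0 0 -0.06 0;0.4 0 0 -0.06 0"
}}

```text
time: 10.23
tcp_pos: [0.5606, 0.296, 0.1631]
orientation: [0.716, 0.698, 0.0, -0.0]
wrist_force: [0.7, -0.3, -0.5]
width: 0.601
grasp_force: 0.0
```

```bash
cat >> h.py <<'E'
def find(n,name):
    s=snap(n,name);hsv=cv2.cvtColor(s['img'],cv2.COLOR_RGB2HSV)
    # lid incl. side: full pink blob, purple excluded; report blob extents
    for nm,rng in(('pink',[((0,45,120),(9,160,255)),((170,45,120),(180,160,255))]),('purple',[((125,60,50),(165,255,255))]),('yel',[((22,150,120),(30,255,255))]),('red',[((0,200,80),(5,255,255)),((176,200,80),(180,255,255))])):
        m=sum(cv2.inRange(hsv,*q) for q in rng);k,_,sta,c=cv2.connectedComponentsWithStats(m)
        for i in range(1,k):
            w=ray(s,*c[i],{'yel':.11,'red':.1}.get(nm,.055))
            if 15<sta[i,4]<700 and 0.1<w[0]<.85 and abs(w[1])<.6: print(n,nm,c[i].round(1),sta[i,2:].tolist(),w[:2].round(3),'rack',rk(w).round(0))
E
python3 -c "
from h import *
st();find('top','t6');find('scene','s6')"
```

```text
t 10.23 rackTCP [ -7.4 468.2] z 163.1 yaw_rel 89.95 w 0.601 gf 0.0 F [ 0.7 -0.3 -0.5]
top pink [159.4 138.8] [19, 10, 68] [0.773 0.46 ] rack [201. 637.]
top pink [338.1 144.5] [20, 5, 28] [ 0.775 -0.258] rack [221. -80.]
top pink [177.4 148.5] [6, 6, 23] [0.735 0.385] rack [165. 561.]
top pink [148.2 158.1] [5, 6, 20] [0.691 0.498] rack [118. 673.]
top pink [237.8 224.6] [23, 23, 403] [0.435 0.126] rack [-128.  296.]
top pink [359.1 230.3] [23, 24, 332] [ 0.43  -0.343] rack [-122. -174.]
top pink [195.3 267.2] [59, 27, 442] [0.265 0.28 ] rack [-303.  445.]
top pink [154.9 280.5] [13, 8, 41] [0.209 0.43 ] rack [-362.  593.]
top pink [140.4 286.2] [21, 13, 101] [0.186 0.483] rack [-387.  646.]
top pink [122.8 290.8] [10, 11, 52] [0.166 0.547] rack [-408.  710.]
top purple [211.4 214. ] [8, 17, 56] [0.473 0.232] rack [-93. 402.]
top yel [212.7 142.3] [9, 8, 53] [0.747 0.236] rack [181. 413.]
top red [273.9 194.3] [9, 4, 16] [ 0.55 -0.01] rack [-10. 163.]
top red [138.2 211.2] [15, 18, 71] [0.466 0.505] rack [-107.  674.]
scene pink [335.8 163.3] [17, 8, 101] [0.252 0.298] rack [-316.  463.]
scene pink [421.2 184.9] [6, 10, 19] [0.51  0.507] rack [-63. 678.]
scene pink [356.8 192.4] [19, 11, 154] [0.47  0.268] rack [-98. 438.]
scene pink [317.3 197.9] [26, 17, 341] [0.451 0.124] rack [-113.  294.]
scene pink [179.2 227.2] [30, 20, 463] [ 0.444 -0.344] rack [-107. -175.]
scene pink [240.9 301.5] [31, 11, 64] [ 0.805 -0.251] rack [251. -73.]
scene purple [334.9 172.3] [22, 20, 290] [0.314 0.262] rack [-253.  428.]
scene purple [355.5 200.5] [26, 25, 353] [0.513 0.238] rack [-54. 409.]
scene yel [394.6 201.6] [10, 6, 47] [0.634 0.302] rack [ 66. 476.]
scene yel [390.3 244. ] [18, 17, 233] [0.805 0.172] rack [240. 350.]
scene red [420.4 191.9] [3, 13, 17] [0.604 0.423] rack [ 33. 596.]
scene red [292.  210.4] [9, 12, 31] [ 0.548 -0.01 ] rack [-13. 162.]
```

>>> {"api": "apply_moves", "payload": {
  "deltas": "0.4 -0.03 -0.03 0 0;0.4 -0.06 -0.06 0 0;0.4 -0.09 -0.09 0 0;0.4 -0.116 -0.112 0.01 0;0.4 -0.116 -0.112 0.03 0"
}}

```text
time: 10.75
tcp_pos: [0.4412, 0.1796, 0.1336]
orientation: [0.717, 0.697, -0.001, -0.0]
wrist_force: [2.3, 1.7, 0.6]
width: 0.598
grasp_force: 0.0
```

>>> {"api": "apply_moves", "payload": {
  "deltas": "0.4 0 0 0.03 0;0.4 0 0 0.06 0;0.4 0 0 0.09 0;0.4 0 0 0.11 0;0.4 0 0 0.12 0"
}}

```text
time: 11.17
tcp_pos: [0.4428, 0.1821, 0.0099]
orientation: [0.716, 0.698, -0.002, -0.001]
wrist_force: [-0.4, -0.1, 0.7]
width: 0.601
grasp_force: 0.0
```

>>> {"api": "apply_moves", "payload": {
  "deltas": "0.4 0 0 0.005 0;0.4 0 0 0.01 0;0.4 0 0 0.015 0;0.4 0 0 0.015 0;0.4 0 0 0.015 0"
}}

```text
time: 11.58
tcp_pos: [0.4458, 0.183, -0.0014]
orientation: [0.716, 0.698, 0.0, 0.0]
wrist_force: [-0.4, -0.1, 0.7]
width: 0.598
grasp_force: 0.0
```

```bash
python3 - <<'E'
from h import *
st();find('scene','s7')
a=cv2.imread('pics/s7.png')[130:250,260:400]
cv2.imwrite('pics/c7.png',cv2.resize(a,None,fx=5,fy=5,interpolation=3))
E
```

```text
t 11.58 rackTCP [-119.2  352.4] z -1.4 yaw_rel 89.95 w 0.598 gf 0.0 F [-0.4 -0.1  0.7]
scene pink [421.3 184.9] [6, 10, 18] [0.511 0.508] rack [-63. 679.]
scene pink [356.7 192. ] [19, 13, 165] [0.467 0.268] rack [-100.  438.]
scene pink [317.4 197.8] [27, 17, 351] [0.45  0.125] rack [-113.  294.]
scene pink [179.2 227.4] [30, 21, 466] [ 0.445 -0.344] rack [-107. -175.]
scene pink [241.3 301.3] [31, 11, 66] [ 0.805 -0.25 ] rack [251. -72.]
scene purple [343.7 173.3] [4, 11, 29] [0.333 0.289] rack [-234.  456.]
scene purple [355.6 200.6] [26, 25, 354] [0.513 0.238] rack [-53. 409.]
scene yel [378.5 190.5] [4, 4, 16] [0.559 0.29 ] rack [ -9. 463.]
scene yel [394.9 201.7] [9, 7, 48] [0.635 0.302] rack [ 67. 476.]
scene yel [390.1 244. ] [18, 18, 245] [0.805 0.171] rack [240. 350.]
scene red [420.4 191.6] [2, 13, 18] [0.602 0.425] rack [ 31. 598.]
scene red [292.  210.3] [9, 11, 30] [ 0.547 -0.01 ] rack [-13. 162.]
```

View pics/c7.png

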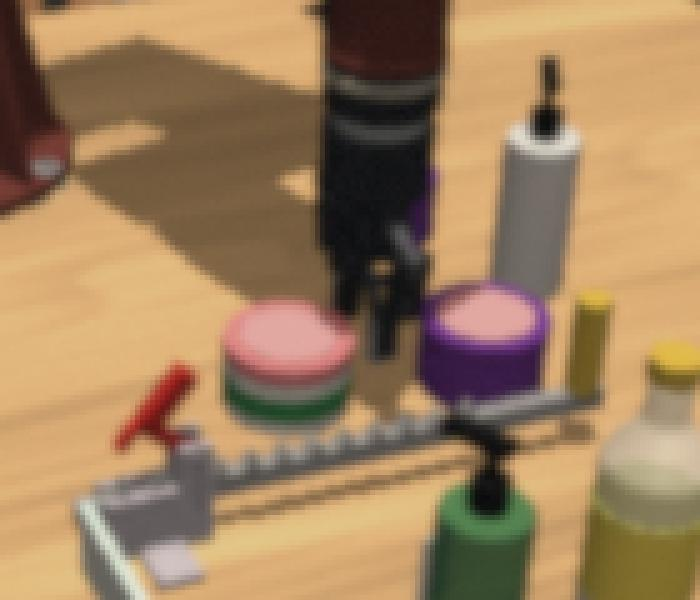

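The fingers stand between tub1 and the purple tub, with the tip at (380,358), about 33 mm up. I'll lower 18 mm more and push along −y.

>>> {"api": "apply_moves", "payload": {
  "deltas": "0.4 0 0 0.004 0;0.4 0 0 0.008 0;0.4 0 0 0.012 0;0.4 0 0 0.016 0;0.4 0 0 0.018 0"
}}

```text
time: 12.05
tcp_pos: [0.4452, 0.1828, -0.0204]
orientation: [0.716, 0.698, -0.0, -0.0]
wrist_force: [0.3, -0.6, 0.5]
width: 0.599
grasp_force: 0.0
```

>>> {"api": "apply_moves", "payload": {
  "deltas": "0.4 -0.008 0 0 0;0.4 -0.02 0 0 0;0.4 -0.035 0 0 0;0.4 -0.05 0 0 0;0.4 -0.065 0 0 0"
}}

```text
time: 12.47
tcp_pos: [0.4438, 0.1164, -0.0196]
orientation: [0.716, 0.698, -0.0, 0.0]
wrist_force: [0.7, 0.9, -1.3]
width: 0.601
grasp_force: 0.5
```

```bash
python3 -c "
from h import *
st();find('scene','s8');find('top','t8')" | grep -v -e yel -e red
```

```text
t 12.47 rackTCP [-119.7  285.8] z -19.6 yaw_rel 89.95 w 0.601 gf 0.5 F [ 0.7  0.9 -1.3]
scene pink [336.3 162.5] [20, 10, 136] [0.246 0.303] rack [-322.  468.]
scene pink [421.3 185.1] [6, 10, 18] [0.511 0.507] rack [-62. 678.]
scene pink [350.6 187. ] [15, 7, 16] [0.43  0.265] rack [-137.  434.]
scene pink [356.9 192.5] [19, 10, 152] [0.47  0.268] rack [-97. 438.]
scene pink [301.9 201.2] [26, 18, 331] [0.45  0.067] rack [-112.  237.]
scene pink [179.2 227.3] [30, 21, 464] [ 0.445 -0.344] rack [-107. -175.]
scene pink [240.9 301.4] [31, 10, 64] [ 0.805 -0.251] rack [251. -73.]
scene purple [336.6 172.5] [20, 19, 240] [0.318 0.267] rack [-249.  433.]
scene purple [355.8 200.5] [26, 25, 350] [0.513 0.239] rack [-54. 410.]
top pink [338.1 144.5] [20, 5, 28] [ 0.775 -0.258] rack [221. -80.]
top pink [201.9 215.7] [17, 17, 211] [0.465 0.268] rack [-102.  438.]
top pink [257.4 224.4] [17, 23, 264] [0.439 0.051] rack [-123.  220.]
top pink [359.1 230.1] [23, 24, 331] [ 0.43  -0.343] rack [-122. -174.]
top pink [222.2 272.2] [61, 13, 442] [0.25  0.176] rack [-315.  341.]
top pink [162.6 274.9] [42, 12, 281] [0.231 0.402] rack [-340.  566.]
top purple [199.3 215.7] [21, 23, 112] [0.465 0.278] rack [-103.  448.]
```

>>> {"api": "apply_moves", "payload": {
  "deltas": "0.4 -0.018 0 0 0;0.4 -0.036 0 0 0;0.4 -0.054 0 0 0;0.4 -0.072 0 0 0;0.4 -0.09 0 0 0"
}}

```text
time: 12.98
tcp_pos: [0.4417, 0.0273, -0.0195]
orientation: [0.716, 0.698, 0.0, -0.0]
wrist_force: [1.2, 2.0, 0.0]
width: 0.597
grasp_force: 0.8
```

>>> {"api": "apply_moves", "payload": {
  "deltas": "0.4 -0.018 0 0 0;0.4 -0.036 0 0 0;0.4 -0.054 0 0 0;0.4 -0.072 0 0 0;0.4 -0.08 0 0 0"
}}

```text
time: 13.4
tcp_pos: [0.4397, -0.0537, -0.0195]
orientation: [0.717, 0.697, 0.0, 0.0]
wrist_force: [-0.2, 1.8, 0.2]
width: 0.602
grasp_force: 0.9
```

>>> {"api": "apply_moves", "payload": {
  "deltas": "0.4 -0.005 0 0 0;0.4 -0.01 0 0 0;0.4 -0.013 0 0 0;0.4 -0.013 0 0 0;0.4 -0.013 0 0 0"
}}

```text
time: 13.82
tcp_pos: [0.4392, -0.0649, -0.0197]
orientation: [0.716, 0.698, -0.0, 0.0]
wrist_force: [-0.0, 0.6, -0.3]
width: 0.601
grasp_force: 0.0
```

```bash
python3 -c "
from h import *
st();find('scene','s9');find('top','t9')" | grep -v -e yel -e red -e purple
```

```text
t 13.82 rackTCP [-119.8  104.5] z -19.7 yaw_rel 89.96 w 0.601 gf 0.0 F [-0.   0.6 -0.3]
scene pink [335.9 162.4] [23, 10, 140] [0.245 0.302] rack [-323.  467.]
scene pink [421.2 184.9] [6, 10, 19] [0.51  0.507] rack [-63. 678.]
scene pink [350.6 187. ] [15, 7, 16] [0.43  0.265] rack [-137.  434.]
scene pink [356.9 192.5] [19, 10, 152] [0.47  0.268] rack [-97. 438.]
scene pink [249.8 212.1] [27, 18, 377] [ 0.447 -0.117] rack [-111.   53.]
scene pink [179.2 227.2] [30, 20, 460] [ 0.444 -0.344] rack [-108. -175.]
scene pink [241.1 301.5] [31, 11, 62] [ 0.806 -0.251] rack [251. -72.]
top pink [338.1 144.5] [20, 5, 28] [ 0.775 -0.258] rack [221. -80.]
top pink [202.4 215.5] [17, 16, 210] [0.466 0.266] rack [-101.  436.]
top pink [305.7 228.5] [13, 22, 139] [ 0.429 -0.137] rack [-128.   32.]
top pink [359.1 230.3] [23, 23, 328] [ 0.43  -0.343] rack [-122. -174.]
top pink [203.1 248. ] [43, 24, 385] [0.339 0.255] rack [-228.  422.]
top pink [258.  268.5] [59, 30, 541] [0.268 0.041] rack [-293.  206.]
```

>>> {"api": "apply_moves", "payload": {
  "deltas": "0.4 0.012 0 0 0;0.4 0.015 0 -0.01 0;0.4 0.015 0 -0.04 0;0.4 0.015 0 -0.08 0;0.4 0.015 0 -0.11 0"
}}

```text
time: 14.33
tcp_pos: [0.4394, -0.0496, 0.0923]
orientation: [0.716, 0.698, -0.0, 0.0]
wrist_force: [1.5, -0.7, 0.4]
width: 0.598
grasp_force: 0.0
```

>>> {"api": "apply_moves", "payload": {
  "deltas": "0.4 -0.03 -0.03 0 -7;0.4 -0.05 -0.05 0 -14;0.4 -0.0665 -0.06 0 -21;0.4 -0.0665 -0.06 0 -28;0.4 -0.0665 -0.06 0 -35"
}}

```text
time: 14.75
tcp_pos: [0.3773, -0.1156, 0.0905]
orientation: [0.478, 0.878, -0.0, 0.0]
wrist_force: [-0.6, 0.2, 0.1]
width: 0.598
grasp_force: 0.0
```

>>> {"api": "apply_moves", "payload": {
  "deltas": "0.4 0 0 0 -7;0.4 0 0 0 -14;0.4 0 0 0 -21;0.4 0 0 0 -28;0.4 0 0 0 -35"
}}

```text
time: 15.17
tcp_pos: [0.3778, -0.1147, 0.0903]
orientation: [0.191, 0.982, -0.0, -0.0]
wrist_force: [0.7, 0.1, 0.2]
width: 0.599
grasp_force: 0.0
```

>>> {"api": "apply_moves", "payload": {
  "deltas": "0.4 0 0 0 -7;0.4 0 0 0 -14;0.4 0 0 0 -20;0.4 0 0 0 -20;0.4 0 0 0 -20"
}}

```text
time: 15.58
tcp_pos: [0.3779, -0.1148, 0.0903]
orientation: [0.022, 1.0, -0.0, -0.0]
wrist_force: [-0.2, -0.0, -0.7]
width: 0.598
grasp_force: 0.0
```

```bash
python3 -c "
from h import *
st();find('scene','s10');print(r.read_state()['q'])" | grep -v -e yel -e red -e purple
```

```text
t 15.58 rackTCP [-179.8   53.1] z 90.3 yaw_rel 178.9 w 0.598 gf 0.0 F [-0.2 -0.  -0.7]
scene pink [336.  162.4] [23, 10, 141] [0.245 0.303] rack [-323.  467.]
scene pink [421.5 185.1] [6, 10, 17] [0.512 0.508] rack [-61. 679.]
scene pink [356.9 192.5] [19, 10, 152] [0.47  0.268] rack [-97. 438.]
scene pink [250.3 211.5] [29, 18, 414] [ 0.444 -0.114] rack [-113.   56.]
scene pink [179.3 227. ] [30, 20, 453] [ 0.444 -0.344] rack [-108. -174.]
scene pink [240.9 301.4] [31, 10, 61] [ 0.805 -0.251] rack [251. -73.]
[-4.80510061e-01  1.42783548e-01 -6.39580013e-01  7.88507772e-01
 -1.17148260e-04 -4.36006623e-01]
```

>>> {"api": "apply_moves", "payload": {
  "deltas": "0.55 0 0.001 0.03 -1.1;0.55 0 0.001 0.06 -1.1;0.55 0 0.001 0.085 -1.1;0.55 0 0.001 0.1 -1.1;0.55 0 0.001 0.1 -1.1"
}}

```text
time: 16.05
tcp_pos: [0.3758, -0.1128, -0.012]
orientation: [0.012, 1.0, 0.001, -0.002]
wrist_force: [-1.3, 0.1, 0.0]
width: 0.454
grasp_force: 0.0
```

>>> {"api": "apply_moves", "payload": {
  "deltas": "0.55 -0.01 0 0 0;0.55 -0.022 0 0 0;0.55 -0.036 0 0 0;0.55 -0.05 0 0 0;0.55 -0.06 0 0 0"
}}

```text
time: 16.47
tcp_pos: [0.4408, -0.1159, -0.0082]
orientation: [0.012, 1.0, -0.001, 0.001]
wrist_force: [-2.0, -0.4, 1.8]
width: 0.452
grasp_force: 0.9
```

```bash
python3 -c "
from h import *
st();find('scene','s11')" | grep -v -e yel -e red -e purple
```

```text
t 16.47 rackTCP [-116.9   53.5] z -8.2 yaw_rel 180.11 w 0.452 gf 0.9 F [-2.  -0.4  1.8]
scene pink [335.7 162.4] [24, 10, 143] [0.245 0.301] rack [-323.  466.]
scene pink [421.2 184.9] [6, 10, 19] [0.51  0.507] rack [-63. 678.]
scene pink [350.6 187. ] [15, 7, 16] [0.43  0.265] rack [-137.  434.]
scene pink [356.9 192.5] [19, 10, 152] [0.47  0.268] rack [-97. 438.]
scene pink [254.1 221.3] [30, 20, 454] [ 0.5   -0.119] rack [-57.  52.]
scene pink [179.2 227.1] [30, 20, 456] [ 0.444 -0.344] rack [-108. -174.]
scene pink [240.7 301.4] [31, 10, 63] [ 0.805 -0.252] rack [251. -73.]
```

>>> {"api": "apply_moves", "payload": {
  "deltas": "0.55 -0.015 0 0 0;0.55 -0.03 0 0 0;0.55 -0.045 0 0 0;0.55 -0.06 0 0 0;0.55 -0.07 0 0 0"
}}

```text
time: 16.93
tcp_pos: [0.5096, -0.117, -0.0088]
orientation: [0.011, 1.0, -0.0, 0.001]
wrist_force: [-0.8, 0.5, 1.1]
width: 0.447
grasp_force: 0.7
```

```bash
python3 -c "
from h import *
st();find('scene','s12')
a=cv2.imread('pics/s12.png')[150:310,140:340]
cv2.imwrite('pics/c12.png',cv2.resize(a,None,fx=3.7,fy=3.7,interpolation=3))" | grep -v -e yel -e red -e purple
```

```text
t 16.93 rackTCP [-48.   54.1] z -8.8 yaw_rel 180.14 w 0.447 gf 0.7 F [-0.8  0.5  1.1]
scene pink [336.  162.4] [23, 10, 140] [0.245 0.303] rack [-323.  467.]
scene pink [421.3 185.1] [6, 10, 18] [0.511 0.507] rack [-62. 678.]
scene pink [350.6 187. ] [15, 7, 16] [0.43  0.265] rack [-137.  434.]
scene pink [356.9 192.5] [19, 10, 152] [0.47  0.268] rack [-97. 438.]
scene pink [179.2 227.2] [30, 20, 461] [ 0.444 -0.344] rack [-108. -174.]
scene pink [260.7 234. ] [31, 22, 512] [ 0.569 -0.12 ] rack [11. 53.]
scene pink [241.2 301.3] [31, 10, 64] [ 0.805 -0.25 ] rack [251. -72.]
```

View pics/c12.png

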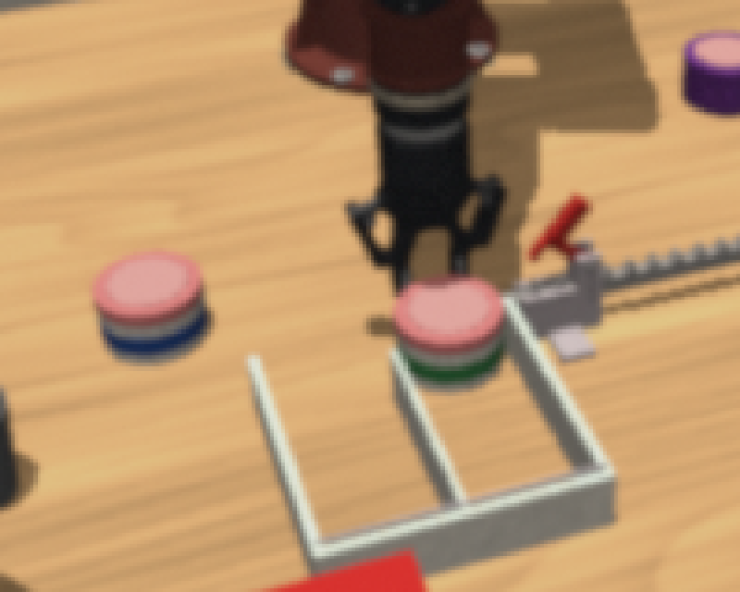

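Tub1 is centred in the left lane's entry, with its lid at crop (450,315). Pushing on.

>>> {"api": "apply_moves", "payload": {
  "deltas": "0.55 -0.012 0 0 0;0.55 -0.024 0 0 0;0.55 -0.036 0 0 0;0.55 -0.048 0 0 0;0.55 -0.055 0 0 0"
}}

```text
time: 17.4
tcp_pos: [0.5637, -0.1181, -0.009]
orientation: [0.011, 1.0, -0.0, 0.0]
wrist_force: [-1.0, 0.8, 1.0]
width: 0.447
grasp_force: 0.9
```

>>> {"api": "apply_moves", "payload": {
  "deltas": "0.55 -0.012 0 0 0;0.55 -0.024 0 0 0;0.55 -0.036 0 0 0;0.55 -0.045 0 0 0;0.55 -0.045 0 0 0"
}}

```text
time: 17.82
tcp_pos: [0.6094, -0.1192, -0.0092]
orientation: [0.011, 1.0, -0.0, 0.001]
wrist_force: [0.0, 0.8, 0.6]
width: 0.451
grasp_force: 0.0
```

```bash
python3 -c "
from h import *
st();find('scene','s13');find('top','t13')" | grep -v -e yel -e red -e purple
```

```text
t 17.82 rackTCP [51.8 54.4] z -9.2 yaw_rel 180.17 w 0.451 gf 0.0 F [0.  0.8 0.6]
scene pink [335.9 162.4] [23, 10, 140] [0.245 0.302] rack [-323.  467.]
scene pink [421.2 184.9] [6, 10, 19] [0.51  0.507] rack [-63. 678.]
scene pink [350.6 187. ] [15, 7, 16] [0.43  0.265] rack [-137.  434.]
scene pink [356.9 192.5] [19, 10, 152] [0.47  0.268] rack [-97. 438.]
scene pink [179.2 227.4] [30, 21, 470] [ 0.446 -0.344] rack [-106. -175.]
scene pink [271.3 255. ] [34, 25, 627] [ 0.67  -0.123] rack [113.  53.]
scene pink [241.  301.4] [31, 11, 66] [ 0.805 -0.251] rack [251. -72.]
top pink [308.2 144. ] [11, 5, 22] [ 0.773 -0.138] rack [215.  39.]
top pink [339.3 144.6] [18, 4, 25] [ 0.775 -0.263] rack [221. -85.]
top pink [292.4 150.5] [7, 10, 32] [ 0.743 -0.076] rack [184. 101.]
top pink [319.2 159.4] [6, 9, 31] [ 0.71  -0.184] rack [154.  -8.]
top pink [222.9 210.7] [40, 24, 405] [0.488 0.187] rack [-77. 358.]
top pink [196.8 214.9] [7, 14, 55] [0.468 0.288] rack [-100.  458.]
top pink [274.2 229.3] [57, 29, 581] [ 0.422 -0.015] rack [-138.  154.]
top pink [359.2 230.2] [23, 24, 326] [ 0.43  -0.344] rack [-122. -175.]
top pink [186.9 271.6] [10, 17, 126] [0.247 0.311] rack [-321.  475.]
```

>>> {"api": "apply_moves", "payload": {
  "deltas": "0.55 0.025 0 0 0;0.55 0.055 0 0 0;0.55 0.09 0 -0.01 0;0.55 0.12 0 -0.04 0;0.55 0.14 0 -0.08 0"
}}

```text
time: 18.33
tcp_pos: [0.4632, -0.1143, 0.0654]
orientation: [0.011, 1.0, 0.001, -0.004]
wrist_force: [1.1, -0.5, 0.2]
width: 0.45
grasp_force: 0.0
```

>>> {"api": "apply_moves", "payload": {
  "deltas": "0.4 0 -0.03 -0.02 7;0.4 0.01 -0.06 -0.02 14;0.4 0.02 -0.09 -0.02 21;0.4 0.023 -0.12 -0.02 28;0.4 0.023 -0.15 -0.02 35"
}}

```text
time: 18.75
tcp_pos: [0.4416, -0.2663, 0.0875]
orientation: [0.314, 0.949, -0.0, -0.0]
wrist_force: [1.0, -0.2, -0.2]
width: 0.601
grasp_force: 0.0
```

```bash
python3 -c "
from h import *
st();find('scene','s14')" | grep -v -e yel -e red -e purple
```

```text
t 18.75 rackTCP [-112.3  -96.8] z 87.5 yaw_rel 144.79 w 0.601 gf 0.0 F [ 1.  -0.2 -0.2]
scene pink [335.9 162.4] [23, 10, 139] [0.245 0.302] rack [-323.  467.]
scene pink [421.5 185.1] [6, 10, 17] [0.512 0.508] rack [-61. 679.]
scene pink [350.6 187. ] [15, 7, 16] [0.43  0.265] rack [-137.  434.]
scene pink [356.9 192.5] [19, 10, 152] [0.47  0.268] rack [-97. 438.]
scene pink [170.4 233.6] [30, 22, 496] [ 0.467 -0.374] rack [ -84. -204.]
scene pink [271.5 254.9] [33, 26, 613] [ 0.67  -0.122] rack [113.  53.]
scene pink [241.  301.2] [31, 10, 66] [ 0.805 -0.251] rack [250. -72.]
```

Tub0 was knocked: it is now at rack ≈(−92, −204). I'll adapt.

>>> {"api": "apply_moves", "payload": {
  "deltas": "0.4 0 0 -0.01 7;0.4 0 0 -0.01 14;0.4 0 0 -0.01 21;0.4 0 0 -0.01 28;0.4 0 0 -0.01 35"
}}

```text
time: 19.22
tcp_pos: [0.4426, -0.2649, 0.097]
orientation: [0.585, 0.811, 0.0, -0.0]
wrist_force: [-0.3, -0.7, 0.4]
width: 0.598
grasp_force: 0.0
```

>>> {"api": "apply_moves", "payload": {
  "deltas": "0.4 0 0 0 7;0.4 0 0 0 14;0.4 0 0 0 19.8;0.4 0 0 0 19.8;0.4 0 0 0 19.8"
}}

```text
time: 19.63
tcp_pos: [0.4428, -0.265, 0.097]
orientation: [0.712, 0.702, -0.0, -0.0]
wrist_force: [0.4, -0.3, -1.2]
width: 0.603
grasp_force: 0.0
```

>>> {"api": "apply_moves", "payload": {
  "deltas": "0.4 -0.035 0.008 0 0;0.4 -0.07 0.016 0 0;0.4 -0.105 0.024 0 0;0.4 -0.14 0.024 0 0;0.4 -0.164 0.024 0 0"
}}

```text
time: 20.05
tcp_pos: [0.4642, -0.4326, 0.0968]
orientation: [0.712, 0.702, -0.0, 0.0]
wrist_force: [-0.2, 0.4, 0.4]
width: 0.599
grasp_force: 0.0
```

```bash
python3 -c "
from h import *
st();find('scene','s15');find('top','t15')" | grep -v -e yel -e red -e purple
```

```text
t 20.05 rackTCP [ -85.6 -262.5] z 96.8 yaw_rel 90.57 w 0.599 gf 0.0 F [-0.2  0.4  0.4]
scene pink [335.9 162.4] [23, 10, 140] [0.245 0.302] rack [-323.  467.]
scene pink [224.5 165.9] [8, 3, 18] [ 0.111 -0.115] rack [-446.   46.]
scene pink [250.9 169.3] [20, 5, 54] [ 0.175 -0.027] rack [-385.  136.]
scene pink [421.5 185.1] [6, 10, 17] [0.512 0.508] rack [-61. 679.]
scene pink [350.6 187. ] [15, 7, 16] [0.43  0.265] rack [-137.  434.]
scene pink [356.8 192.5] [19, 10, 153] [0.47  0.267] rack [-97. 438.]
scene pink [170.9 233.7] [31, 23, 514] [ 0.468 -0.373] rack [ -83. -203.]
scene pink [271.5 255.3] [33, 26, 633] [ 0.672 -0.122] rack [114.  53.]
scene pink [241.5 301.3] [31, 11, 65] [ 0.805 -0.25 ] rack [251. -71.]
top pink [337.9 144.5] [20, 5, 27] [ 0.775 -0.257] rack [221. -80.]
top pink [303.3 172.1] [24, 22, 391] [ 0.655 -0.122] rack [97. 53.]
top pink [424.2 188.5] [18, 19, 161] [ 0.605 -0.598] rack [  60. -425.]
top pink [403.7 185.5] [11, 8, 51] [ 0.615 -0.518] rack [  67. -344.]
top pink [295.3 219.2] [35, 39, 540] [ 0.465 -0.096] rack [-94.  74.]
top pink [424.  208.2] [9, 9, 46] [ 0.526 -0.596] rack [ -20. -424.]
top pink [202.2 216. ] [17, 17, 226] [0.464 0.267] rack [-103.  437.]
top pink [330.1 263.2] [45, 53, 692] [ 0.299 -0.233] rack [-256.  -67.]
top pink [190.2 272. ] [18, 17, 238] [0.246 0.298] rack [-322.  462.]
top pink [272.8 314. ] [18, 10, 112] [ 0.101 -0.022] rack [-459.  139.]
```

>>> {"api": "apply_moves", "payload": {
  "deltas": "0.4 0 -0.002 0.03 0;0.4 0 -0.002 0.06 0;0.4 0 -0.002 0.085 0;0.4 0 -0.002 0.105 0;0.4 0 -0.002 0.114 0"
}}

```text
time: 20.57
tcp_pos: [0.4608, -0.4272, -0.0198]
orientation: [0.712, 0.702, 0.0, -0.002]
wrist_force: [0.1, 0.6, -1.0]
width: 0.604
grasp_force: 0.0
```

>>> {"api": "apply_moves", "payload": {
  "deltas": "0.4 0.006 0 0 0;0.4 0.016 0 0 0;0.4 0.03 0 0 0;0.4 0.046 0 0 0;0.4 0.06 0 0 0"
}}

```text
time: 20.98
tcp_pos: [0.4643, -0.3691, -0.0151]
orientation: [0.713, 0.701, 0.0, 0.001]
wrist_force: [-0.7, 0.1, 0.3]
width: 0.602
grasp_force: 0.6
```

>>> {"api": "apply_moves", "payload": {
  "deltas": "0.4 0.015 0 0 0;0.4 0.031 0 0 0;0.4 0.047 0 0 0;0.4 0.063 0 0 0;0.4 0.08 0 0 0"
}}

```text
time: 21.4
tcp_pos: [0.4659, -0.2892, -0.0151]
orientation: [0.713, 0.701, 0.0, 0.002]
wrist_force: [0.5, -1.5, -0.5]
width: 0.597
grasp_force: 0.6
```

>>> {"api": "apply_moves", "payload": {
  "deltas": "0.4 0.01 0 0 0;0.4 0.017 0 0 0;0.4 0.021 0 0 0;0.4 0.021 0 0 0;0.4 0.021 0 0 0"
}}

```text
time: 21.82
tcp_pos: [0.4655, -0.269, -0.0168]
orientation: [0.714, 0.701, 0.0, 0.0]
wrist_force: [-0.4, 0.4, -0.4]
width: 0.597
grasp_force: 0.1
```

```bash
python3 -c "
from h import *
st();find('scene','s16');find('top','t16')" | grep -v -e yel -e red -e purple
```

```text
t 21.82 rackTCP [-88.3 -98.9] z -16.8 yaw_rel 90.38 w 0.597 gf 0.1 F [-0.4  0.4 -0.4]
scene pink [335.9 162.4] [23, 10, 140] [0.245 0.302] rack [-323.  467.]
scene pink [421.5 185.1] [6, 10, 17] [0.512 0.508] rack [-61. 679.]
scene pink [350.6 187. ] [15, 7, 16] [0.43  0.265] rack [-137.  434.]
scene pink [356.9 192.5] [19, 10, 152] [0.47  0.268] rack [-97. 438.]
scene pink [222.3 224. ] [24, 21, 392] [ 0.477 -0.216] rack [-78. -45.]
scene pink [271.5 255. ] [33, 26, 615] [ 0.67  -0.122] rack [113.  53.]
scene pink [241.1 301.3] [31, 10, 64] [ 0.805 -0.251] rack [251. -72.]
top pink [338.1 144.5] [20, 5, 28] [ 0.775 -0.258] rack [221. -80.]
top pink [303.2 172.2] [24, 22, 396] [ 0.655 -0.122] rack [97. 53.]
top pink [342.5 191. ] [8, 5, 26] [ 0.584 -0.278] rack [  30. -105.]
top pink [261.4 219.3] [37, 35, 471] [0.459 0.036] rack [-102.  206.]
top pink [365.4 209.1] [5, 10, 27] [ 0.514 -0.368] rack [ -37. -196.]
top pink [202.2 216. ] [17, 17, 225] [0.464 0.267] rack [-103.  437.]
top pink [305.1 255.8] [52, 46, 622] [ 0.323 -0.137] rack [-234.   29.]
top pink [190.2 272. ] [18, 17, 238] [0.246 0.298] rack [-322.  462.]
top pink [264.5 313.7] [17, 8, 73] [0.101 0.009] rack [-460.  170.]
```

>>> {"api": "apply_moves", "payload": {
  "deltas": "0.4 -0.012 0 0 0;0.4 -0.015 0 -0.01 0;0.4 -0.015 0 -0.04 0;0.4 -0.015 0 -0.08 0;0.4 -0.015 0 -0.11 0"
}}

```text
time: 22.33
tcp_pos: [0.465, -0.2849, 0.0957]
orientation: [0.714, 0.7, 0.0, 0.0]
wrist_force: [1.1, -0.7, 0.6]
width: 0.6
grasp_force: 0.0
```

>>> {"api": "apply_moves", "payload": {
  "deltas": "0.55 0.03 -0.03 0 -7;0.55 0.05 -0.055 0 -14;0.55 0.061 -0.062 0 -21;0.55 0.061 -0.062 0 -28;0.55 0.061 -0.062 0 -35"
}}

```text
time: 22.75
tcp_pos: [0.4037, -0.2219, 0.0939]
orientation: [0.467, 0.884, -0.0, 0.0]
wrist_force: [0.5, -1.4, -0.2]
width: 0.45
grasp_force: 0.0
```

>>> {"api": "apply_moves", "payload": {
  "deltas": "0.55 0 0 0 -7;0.55 0 0 0 -14;0.55 0 0 0 -21;0.55 0 0 0 -28;0.55 0 0 0 -35"
}}

```text
time: 23.17
tcp_pos: [0.4042, -0.2226, 0.0936]
orientation: [0.18, 0.984, -0.0, 0.0]
wrist_force: [-0.5, 0.2, -0.1]
width: 0.451
grasp_force: 0.0
```

>>> {"api": "apply_moves", "payload": {
  "deltas": "0.55 0 0 0 -7;0.55 0 0 0 -14;0.55 0 0 0 -19.7;0.55 0 0 0 -19.7;0.55 0 0 0 -19.7"
}}

```text
time: 23.58
tcp_pos: [0.4042, -0.2224, 0.0934]
orientation: [0.014, 1.0, -0.0, 0.0]
wrist_force: [-0.4, -0.5, 0.6]
width: 0.452
grasp_force: 0.0
```

```bash
python3 -c "
from h import *
st();find('scene','s17')" | grep -v -e yel -e red -e purple
```

```text
t 23.58 rackTCP [-150.8  -53.8] z 93.4 yaw_rel 179.85 w 0.452 gf 0.0 F [-0.4 -0.5  0.6]
scene pink [335.8 162.4] [24, 10, 143] [0.245 0.302] rack [-323.  466.]
scene pink [421.2 184.9] [6, 10, 19] [0.51  0.507] rack [-63. 678.]
scene pink [350.6 187. ] [15, 7, 16] [0.43  0.265] rack [-137.  434.]
scene pink [356.9 192.5] [19, 10, 152] [0.47  0.268] rack [-97. 438.]
scene pink [220.2 223.8] [31, 21, 469] [ 0.474 -0.222] rack [-81. -51.]
scene pink [271.5 254.8] [33, 26, 610] [ 0.67  -0.122] rack [112.  53.]
scene pink [241.2 301.3] [31, 10, 65] [ 0.805 -0.25 ] rack [251. -72.]
```

>>> {"api": "apply_moves", "payload": {
  "deltas": "0.55 0 0.001 0.03 0;0.55 0 0.001 0.06 0;0.55 0 0.001 0.085 0;0.55 0 0.001 0.103 0;0.55 0 0.001 0.103 0"
}}

```text
time: 24.05
tcp_pos: [0.402, -0.2193, -0.0128]
orientation: [0.013, 1.0, 0.002, -0.002]
wrist_force: [-0.9, 0.8, -0.2]
width: 0.453
grasp_force: 0.0
```

>>> {"api": "apply_moves", "payload": {
  "deltas": "0.55 -0.01 0 0 0;0.55 -0.022 0 0 0;0.55 -0.036 0 0 0;0.55 -0.05 0 0 0;0.55 -0.064 0 0 0"
}}

```text
time: 24.47
tcp_pos: [0.4703, -0.2229, -0.0082]
orientation: [0.013, 1.0, -0.001, 0.001]
wrist_force: [-1.7, -1.0, -1.3]
width: 0.452
grasp_force: 0.6
```

```bash
python3 -c "
from h import *
st();find('scene','s18')" | grep -e t -e '\[2'|grep -v -e yel -e red -e purple
```

```text
t 24.47 rackTCP [-84.7 -52.8] z -8.2 yaw_rel 179.98 w 0.452 gf 0.6 F [-1.7 -1.  -1.3]
scene pink [335.9 162.4] [23, 10, 139] [0.245 0.302] rack [-323.  467.]
scene pink [223.5 234.4] [31, 23, 517] [ 0.53  -0.225] rack [-25. -54.]
scene pink [271.5 255. ] [33, 26, 621] [ 0.671 -0.122] rack [113.  53.]
scene pink [241.2 301.4] [31, 11, 64] [ 0.805 -0.25 ] rack [251. -72.]
```

>>> {"api": "apply_moves", "payload": {
  "deltas": "0.55 -0.014 0 0 0;0.55 -0.028 0 0 0;0.55 -0.042 0 0 0;0.55 -0.056 0 0 0;0.55 -0.07 0 0 0"
}}

```text
time: 24.93
tcp_pos: [0.5394, -0.2242, -0.0085]
orientation: [0.012, 1.0, -0.0, 0.0]
wrist_force: [-0.9, -0.1, 0.1]
width: 0.452
grasp_force: 1.0
```

>>> {"api": "apply_moves", "payload": {
  "deltas": "0.55 -0.014 0 0 0;0.55 -0.028 0 0 0;0.55 -0.042 0 0 0;0.55 -0.056 0 0 0;0.55 -0.065 0 0 0"
}}

```text
time: 25.35
tcp_pos: [0.605, -0.2258, -0.0084]
orientation: [0.012, 1.0, -0.0, 0.001]
wrist_force: [-1.3, -0.4, -0.2]
width: 0.447
grasp_force: 0.8
```

```bash
python3 -c "
from h import *
st();find('scene','s19')" | grep -e t -e '\[2'|grep -v -e yel -e red -e purple
```

```text
t 25.35 rackTCP [ 50.1 -52.3] z -8.4 yaw_rel 180.02 w 0.447 gf 0.8 F [-1.3 -0.4 -0.2]
scene pink [335.7 162.4] [24, 10, 144] [0.245 0.302] rack [-323.  466.]
scene pink [271.3 255.1] [34, 26, 635] [ 0.671 -0.123] rack [113.  52.]
scene pink [234.4 263.1] [34, 26, 673] [ 0.665 -0.229] rack [110. -54.]
scene pink [241.  301.4] [31, 11, 65] [ 0.805 -0.251] rack [251. -72.]
```

>>> {"api": "apply_moves", "payload": {
  "deltas": "0.55 0.03 0 0 0;0.55 0.06 0 0 0;0.55 0.09 0 0 0;0.55 0.12 0 -0.03 0;0.55 0.13 0 -0.06 0"
}}

```text
time: 25.82
tcp_pos: [0.4677, -0.2205, 0.0498]
orientation: [0.013, 1.0, 0.001, -0.003]
wrist_force: [1.9, -0.7, 0.3]
width: 0.45
grasp_force: 0.0
```

>>> {"api": "apply_moves", "payload": {
  "deltas": "0.4 0 0.03 -0.03 7;0.4 0 0.06 -0.06 14;0.4 0 0.09 -0.09 21;0.4 0 0.12 -0.11 28;0.4 0 0.15 -0.11 35"
}}

```text
time: 26.23
tcp_pos: [0.4793, -0.0719, 0.1657]
orientation: [0.315, 0.949, 0.0, 0.004]
wrist_force: [1.3, -0.1, -0.2]
width: 0.6
grasp_force: 0.0
```

>>> {"api": "apply_moves", "payload": {
  "deltas": "0.4 0 0 0 7;0.4 0 0 0 14;0.4 0 0 0 21;0.4 0 0 0 28;0.4 0 0 0 35"
}}

```text
time: 26.65
tcp_pos: [0.4769, -0.0723, 0.1613]
orientation: [0.586, 0.81, 0.0, 0.001]
wrist_force: [-0.2, 0.1, 0.3]
width: 0.602
grasp_force: 0.0
```

>>> {"api": "apply_moves", "payload": {
  "deltas": "0.4 0 0 0 7;0.4 0 0 0 14;0.4 0 0 0 20;0.4 0 0 0 20;0.4 0 0 0 20"
}}

```text
time: 27.07
tcp_pos: [0.4768, -0.0725, 0.1609]
orientation: [0.714, 0.7, 0.0, 0.001]
wrist_force: [-0.5, -0.4, 0.2]
width: 0.601
grasp_force: 0.0
```

```bash
python3 -c "
from h import *
st();find('scene','s20');find('top','t20')
a=cv2.imread('pics/s20.png');cv2.imwrite('pics/c20.png',cv2.resize(np.hstack([a[60:380],cv2.imread('pics/t20.png')[80:400]]),(800,229),interpolation=3))"|grep -v pink
```

```text
t 27.07 rackTCP [-81.9  97.8] z 160.9 yaw_rel 90.23 w 0.601 gf 0.0 F [-0.5 -0.4  0.2]
scene purple [335.1 171.9] [22, 21, 278] [0.312 0.264] rack [-255.  430.]
scene purple [355.9 200.5] [26, 25, 348] [0.513 0.239] rack [-53. 410.]
scene yel [395.  201.7] [9, 6, 45] [0.635 0.302] rack [ 67. 476.]
scene yel [390.2 244. ] [17, 17, 211] [0.805 0.172] rack [240. 350.]
scene red [420.4 191.7] [2, 13, 20] [0.603 0.424] rack [ 32. 597.]
scene red [291.6 210.5] [10, 11, 37] [ 0.548 -0.011] rack [-13. 161.]
top purple [203.6 217.7] [23, 23, 191] [0.457 0.261] rack [-110.  431.]
top yel [212.9 142.4] [9, 8, 56] [0.747 0.236] rack [180. 413.]
top yel [195.5 190.4] [6, 6, 31] [0.552 0.29 ] rack [-16. 462.]
top red [138.  211.3] [16, 18, 68] [0.465 0.505] rack [-108.  675.]
```

View pics/c20.png

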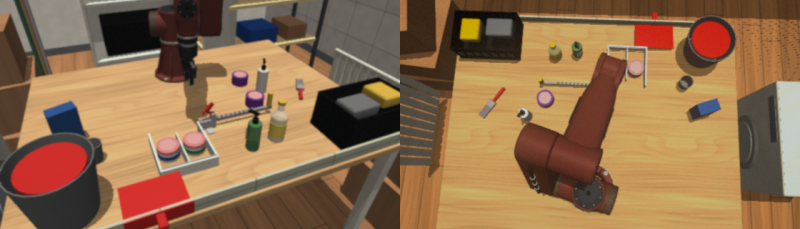

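Both tubs are in the lanes and no other pink tub is visible. Next I'll push the bar home.

>>> {"api": "apply_moves", "payload": {
  "deltas": "0.4 0.038 0 0 0;0.4 0.076 0 0 0;0.4 0.114 0 0 0;0.4 0.152 0 0 0;0.4 0.19 0 0 0"
}}

```text
time: 27.58
tcp_pos: [0.481, 0.1192, 0.1603]
orientation: [0.715, 0.699, 0.0, 0.0]
wrist_force: [1.0, -0.9, -0.4]
width: 0.597
grasp_force: 0.0
```

>>> {"api": "apply_moves", "payload": {
  "deltas": "0.4 0.036 0.014 0 0;0.4 0.072 0.028 0 0;0.4 0.108 0.042 0 0;0.4 0.144 0.056 0 0;0.4 0.177 0.071 0 0"
}}

```text
time: 28.0
tcp_pos: [0.5565, 0.2952, 0.1601]
orientation: [0.714, 0.7, 0.0, -0.0]
wrist_force: [0.6, -0.6, 1.3]
width: 0.598
grasp_force: 0.0
```

>>> {"api": "apply_moves", "payload": {
  "deltas": "0.4 0 0 0 0;0.4 0 0 0.01 0;0.4 0 0 0.02 0;0.4 0 0 0.03 0;0.4 0 0 0.03 0"
}}

```text
time: 28.42
tcp_pos: [0.5545, 0.291, 0.1273]
orientation: [0.716, 0.698, -0.002, -0.001]
wrist_force: [-0.6, -0.4, 0.7]
width: 0.601
grasp_force: 0.0
```

```bash
python3 -c "
from h import *
st()"
```

```text
t 28.42 rackTCP [-13.3 463.1] z 127.3 yaw_rel 90.03 w 0.601 gf 0.0 F [-0.6 -0.4  0.7]
```

>>> {"api": "apply_moves", "payload": {
  "deltas": "0.4 0.002 0 0.025 0;0.4 0.002 0 0.05 0;0.4 0.002 0 0.07 0;0.4 0.002 0 0.084 0;0.4 0.002 0 0.084 0"
}}

```text
time: 28.83
tcp_pos: [0.554, 0.2929, 0.043]
orientation: [0.716, 0.698, -0.002, -0.001]
wrist_force: [-1.3, -0.9, -0.1]
width: 0.598
grasp_force: 0.0
```

>>> {"api": "apply_moves", "payload": {
  "deltas": "1 0 0 0 0;1 0 0 0 0;1 0 0 0 0;1 0 0 0 0;1 0 0 0 0"
}}

```text
time: 29.25
tcp_pos: [0.5562, 0.2947, 0.0476]
orientation: [0.715, 0.699, 0.0, 0.0]
wrist_force: [-4.7, -2.4, 6.8]
width: 0.262
grasp_force: 58.9
```

```bash
python3 -c "
from h import *
st()"
```

```text
t 29.25 rackTCP [-11.6 466.9] z 47.6 yaw_rel 90.07 w 0.262 gf 58.9 F [-4.7 -2.4  6.8]
```

Gripped. Now I'll push home 210 mm, slowing at the end.

>>> {"api": "apply_moves", "payload": {
  "deltas": "1 -0.015 0 0 0;1 -0.035 0 0 0;1 -0.055 0 0 0;1 -0.077 0 0 0;1 -0.1 0 0 0"
}}

```text
time: 29.67
tcp_pos: [0.555, 0.1952, 0.0476]
orientation: [0.715, 0.699, 0.002, 0.0]
wrist_force: [1.3, 3.9, 1.6]
width: 0.262
grasp_force: 59.3
```

>>> {"api": "apply_moves", "payload": {
  "deltas": "1 -0.025 0 0 0;1 -0.05 0 0 0;1 -0.07 0 0 0;1 -0.085 0 0 0;1 -0.095 0 0 0"
}}

```text
time: 30.08
tcp_pos: [0.5539, 0.0988, 0.0476]
orientation: [0.716, 0.698, 0.002, 0.001]
wrist_force: [3.8, 2.2, 1.9]
width: 0.259
grasp_force: 59.4
```

>>> {"api": "apply_moves", "payload": {
  "deltas": "1 -0.004 0 0 0;1 -0.008 0 0 0;1 -0.012 0 0 0;1 -0.016 0 0 0;1 -0.018 0 0 0"
}}

```text
time: 30.5
tcp_pos: [0.5537, 0.0847, 0.0476]
orientation: [0.715, 0.699, 0.003, -0.0]
wrist_force: [4.5, 19.7, 6.4]
width: 0.261
grasp_force: 60.1
```

>>> {"api": "apply_moves", "payload": {
  "deltas": "1 0 0 0 0;1 0 0 0 0;1 0 0 0 0;1 0 0 0 0;1 0 0 0 0"
}}

```text
time: 30.92
tcp_pos: [0.5537, 0.0847, 0.0475]
orientation: [0.715, 0.699, 0.003, 0.0]
wrist_force: [4.2, 10.7, 7.1]
width: 0.261
grasp_force: 60.0
```

```bash
python3 -c "
from h import *
st();find('scene','s21');find('top','t21')"|grep -e t\ -e yel -e red
```

```text
grep: yel: No such file or directory
Exception ignored on flushing sys.stdout:
BrokenPipeError: [Errno 32] Broken pipe
```

>>> {"api": "apply_moves", "payload": {
  "deltas": "0.4 0 0 0 0;0.4 0 0 0 0;0.4 0 0 0 0;0.4 0 0 -0.03 0;0.4 0 0 -0.06 0"
}}

```text
time: 31.43
tcp_pos: [0.5491, 0.0818, 0.105]
orientation: [0.715, 0.699, -0.002, -0.002]
wrist_force: [1.8, 0.2, 0.3]
width: 0.597
grasp_force: 0.0
```

>>> {"api": "apply_moves", "payload": {
  "deltas": "0.4 0 0 -0.03 0;0.4 0 0 -0.04 0;0.4 0 0 -0.04 0;0.4 0 0 -0.04 0;0.4 0 0 -0.04 0"
}}

```text
time: 31.85
tcp_pos: [0.5504, 0.0818, 0.1446]
orientation: [0.715, 0.699, -0.001, -0.001]
wrist_force: [-0.1, 0.6, -0.1]
width: 0.602
grasp_force: 0.0
```

```bash
python3 -c "
from h import *
st();find('scene','s21');find('top','t21')"|grep -e yel -e red -e rackTCP
```

```text
t 31.85 rackTCP [-12.2 253.9] z 144.6 yaw_rel 90.07 w 0.602 gf 0.0 F [-0.1  0.6 -0.1]
scene yel [395.  201.7] [9, 7, 48] [0.635 0.302] rack [ 66. 477.]
scene yel [390.1 243.9] [18, 18, 247] [0.804 0.172] rack [239. 350.]
scene red [420.4 191.6] [2, 13, 18] [0.602 0.425] rack [ 31. 598.]
scene red [292.2 209.8] [9, 11, 27] [ 0.545 -0.008] rack [-16. 164.]
top yel [212.7 142.4] [8, 8, 54] [0.747 0.236] rack [180. 413.]
top red [274.4 194.6] [12, 4, 21] [ 0.549 -0.012] rack [-11. 160.]
top red [138.1 211.2] [15, 18, 69] [0.466 0.505] rack [-107.  675.]
```

>>> {"api": "apply_moves", "payload": {
  "deltas": "0.4 -0.03 0.003 0 0;0.4 -0.06 0.003 0 0;0.4 -0.078 0.003 0 0;0.4 -0.078 0.003 0 0;0.4 -0.078 0.003 0.01 0"
}}

```text
time: 32.37
tcp_pos: [0.5532, 0.0031, 0.1362]
orientation: [0.716, 0.698, 0.0, 0.0]
wrist_force: [0.1, -0.4, -0.2]
width: 0.605
grasp_force: 0.0
```

>>> {"api": "apply_moves", "payload": {
  "deltas": "0.4 0 0 0.02 0;0.4 0 0 0.04 0;0.4 0 0 0.055 0;0.4 0 0 0.068 0;0.4 0 0 0.068 0"
}}

```text
time: 32.78
tcp_pos: [0.5498, 0.0053, 0.0643]
orientation: [0.715, 0.699, -0.002, -0.002]
wrist_force: [-1.6, -0.1, -0.0]
width: 0.599
grasp_force: 0.0
```

>>> {"api": "apply_moves", "payload": {
  "deltas": "1 0 0 0 0;1 0 0 0 0;1 0 0 0 0;1 0 0 0 0;1 0 0 0 0",
  "grip_force": 30
}}

```text
time: 33.2
tcp_pos: [0.5527, 0.004, 0.0687]
orientation: [0.715, 0.699, 0.0, 0.0]
wrist_force: [-3.3, 1.2, 5.1]
width: 0.156
grasp_force: 31.6
```

```bash
python3 -c "
from h import *
st()"
```

```text
t 33.2 rackTCP [ -7.9 176.2] z 68.7 yaw_rel 90.09 w 0.156 gf 31.6 F [-3.3  1.2  5.1]
```

>>> {"api": "apply_moves", "payload": {
  "deltas": "1 -0.005 0 0.001 0;1 -0.01 0 0.002 0;1 -0.0145 0 0.004 0;1 -0.019 0 0.006 0;1 -0.0235 0 0.009 0"
}}

```text
time: 33.62
tcp_pos: [0.5524, -0.0193, 0.0601]
orientation: [0.715, 0.699, 0.001, 0.0]
wrist_force: [-4.6, 1.0, 10.8]
width: 0.155
grasp_force: 35.1
```

>>> {"api": "apply_moves", "payload": {
  "deltas": "1 -0.004 0 0.003 0;1 -0.0075 0 0.0065 0;1 -0.011 0 0.0105 0;1 -0.0115 0 0.013 0;1 -0.0115 0 0.013 0"
}}

```text
time: 34.03
tcp_pos: [0.5523, -0.0324, 0.0477]
orientation: [0.716, 0.698, -0.0, 0.001]
wrist_force: [-6.7, -4.3, 15.6]
width: 0.154
grasp_force: 38.4
```

```bash
python3 -c "
from h import *
st()
s=snap('scene','s22')
a=cv2.imread('pics/s22.png')[160:260,230:350]
cv2.imwrite('pics/c22.png',cv2.resize(a,None,fx=5,fy=5,interpolation=3))"
```

```text
t 34.03 rackTCP [ -7.4 139.7] z 47.7 yaw_rel 90.03 w 0.154 gf 38.4 F [-6.7 -4.3 15.6]
```

View pics/c22.png

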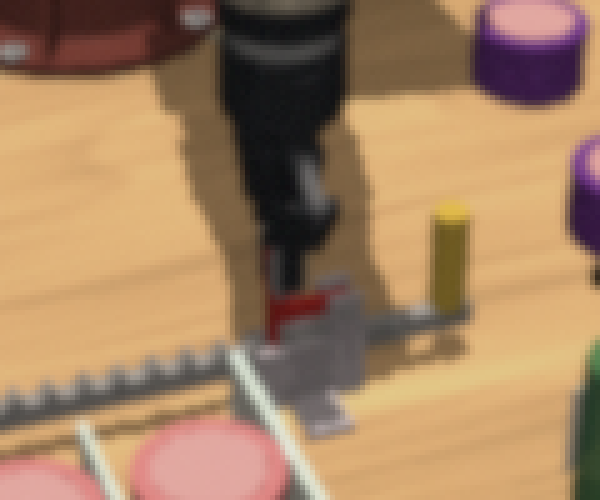

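The pawl arm is level at (305,305), with 15 N of upward reaction against its stop. I'll release, retreat, and compare with the initial picture.

>>> {"api": "apply_moves", "payload": {
  "deltas": "0.4 0 0 0 0;0.4 0 0 0 0;0.4 0 0 0 0;0.4 0 0 -0.03 0;0.4 0 0 -0.06 0"
}}

```text
time: 34.5
tcp_pos: [0.55, -0.0308, 0.1052]
orientation: [0.715, 0.699, -0.001, -0.002]
wrist_force: [0.8, -0.3, -0.3]
width: 0.598
grasp_force: 0.0
```

>>> {"api": "apply_moves", "payload": {
  "deltas": "0.4 0 0 -0.03 0;0.4 0 -0.03 -0.06 0;0.4 0 -0.07 -0.07 0;0.4 0 -0.11 -0.07 0;0.4 0 -0.13 -0.07 0"
}}

```text
time: 34.92
tcp_pos: [0.4182, -0.0275, 0.1763]
orientation: [0.715, 0.699, -0.0, -0.0]
wrist_force: [0.2, -0.6, -1.6]
width: 0.601
grasp_force: 0.0
```

```bash
python3 - <<'E'
from h import *
st();snap('scene','s23');snap('top','t23')
for f in('scene0','s23'):
    a=cv2.imread(f'pics/{f}.png');h=cv2.cvtColor(a,cv2.COLOR_BGR2HSV)
    m=cv2.inRange(h,(0,170,60),(6,255,255))|cv2.inRange(h,(174,170,60),(180,255,255));m2=np.zeros_like(m);m2[200:240,275:312]=m[200:240,275:312]
    y,x=np.nonzero(m2);w=a[200:240,275:312].astype(int)
    print(f,len(x),x.min(),x.max(),y.min(),y.max(),x.mean().round(2),y.mean().round(2))
    m=cv2.inRange(h,(22,120,80),(30,255,255));m2=np.zeros_like(m);m2[195:225,312:328]=m[195:225,312:328];y,x=np.nonzero(m2);print('handle',x.mean().round(2),y.mean().round(2))
A=cv2.imread('pics/scene0.png')[170:310,200:340];B=cv2.imread('pics/s23.png')[170:310,200:340]
cv2.imwrite('pics/c23.png',cv2.resize(np.hstack([A,B]),(800,400),interpolation=3))
E
```

```text
t 34.92 rackTCP [-141.6  141.3] z 176.3 yaw_rel 90.09 w 0.601 gf 0.0 F [ 0.2 -0.6 -1.6]
scene0 74 284 294 210 224 286.82 217.36
handle 320.16 211.23
s23 79 283 294 209 224 286.38 216.82
handle 319.48 210.87
```

View pics/c23.png

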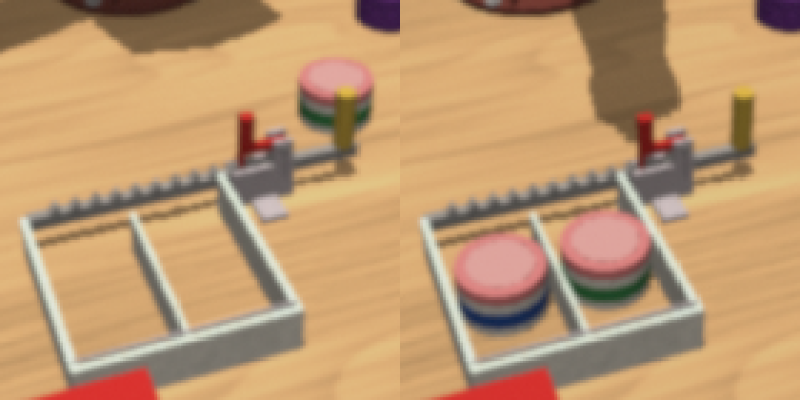

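The right half matches the start picture: pawl tab at (645,140), handle at (742,120), and both tubs behind the bar. Handing in.

```bash
python3 -c "
from cell import r
print(r.sign_off())"
```

```text
the job is handed in; nothing more can be done
None
```

Both pink-lidded tubs (green band in the left lane, blue band in the right) are in the rack, the bar is fully home, the pawl is down, and the job is handed in; sign-off returned no verdict.

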